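# Clear the scraper into its rack and hold a framed tile against the sprung fence

### The arm

A 7-joint arm with a two-finger parallel gripper is mounted at the origin on the work surface. World frame = base frame: x ahead of the robot, y to its left, z up, the work surface at z = 0. Lengths are in m, angles in degrees, forces in N, time in s.
With the tool pointing down it reaches from about 0.4 to 0.875 m from the base axis. Payload 6.5 kg.
Tool frame: the origin (TCP) lies at the very end of the fingers, on their centre line; the grasp point (between the pads) lies 19 mm behind it (ctrl.grip_point_offset is the distance from the TCP to the grasp point, in m); z points along the fingers, y is the direction in which the jaws open and shut (so a half turn about z gives the same grasp; the last joint's range is limited). The gripper opens to 85 mm and grips with 20 to 120 N. Pads are 22 mm wide; open, the fingers measure 114 mm over their backs; the gripper's body (76 mm by 85 mm) begins 54 mm behind the grasp point. The pads swing forward as they close: fully open they stand 13 mm farther back than shut.
Start: joints at [66.051, 30.733, -0.252, 88.115, 0.149, 61.152, -4.079], TCP at [0.224, -0.61, 0.231] pointing down, gripper open.
Joint ranges: [-154.64, 154.64], [-21.42, 123.67], [-72.66, 72.17], [13.99, 137.28], [-74.86, 254.86], [10.95, 109.41], [-158.01, 158.01]. Speed limits (degrees/s): [136.94, 136.94, 180, 180, 180, 180, 180].

### API

Orientations are given as [roll, pitch, yaw] about the fixed x, y, z axes, in that order (R = Rz(yaw) Ry(pitch) Rx(roll)).
In Python, from cell import sensors, snapshot, order, models, ctrl gives the robot as it stands.
- The arm moves only by the tool send_rows, never from a script. Its argument "targets" is a list that holds one entry, the list of rows, each a list of 7 numbers: the shift along the tool's x, y, z in m, then the turn, a rotation vector about the tool's x, y, z in degrees, then the closure, from 0 (fully open) to 1 (shut). In form: [[[x, y, z, wx, wy, wz, gripper], ...]]. A call has 1 to 20 rows; each row is the pose to reach, as a shift and turn from the pose commanded when the call began, along the tool's axes at that moment; what a row does not reach only later rows make up. A row lasts 1/12 s, in which the tool goes at most 41.7 mm and 7.16 degrees, less where a joint would pass 70% of its speed; a pose out of reach is approached as far as the arm can. A call with a gripper value outside its range is refused whole. The fingers move at their own pace and stop on an object; "squeeze" is the grip in N (left out, the last holds). Time passes only in rows, so rows that repeat a pose let the fingers close. It gives the time, the measured TCP pose, the force and the opening at its end, in the units of the state.
- sensors.sense(): the state, without advancing time (a new reading comes with each control period).
- snapshot(name): name is "side" or "top"; returns a dict with "color" (400x640x3 uint8, blue, green, red), "z_map" (400x640 float32, m along the optical axis (not along the pixel's ray), 0 where there is no reading), "vertical_fov" (degrees; the focal length in pixels is half the picture's height over the tangent of half this angle, whatever the lens; pixels are square), "cx", "cy" (the principal point, pixels), "R" (3x3) and "t" (3): a world point X has camera coordinates R X + t. Camera axes: x right, y down, z forward; pixel columns grow to the right and rows downward; lengths in m; the calibration is good to about 2 mm. A picture is of the moment at which its call begins.
- order.hand_in(): hands the job in, once; it reports no verdict.
Trained networks look in the newest picture that a camera, given by its name, has taken for a name from the list of things; names that differ only in an ending like _2 or _b are one class to them, and where a whole thing is asked for, a point or a joint stands for the part that bears it (a point fixed in the world has none). Each returns a list of dicts, best first, with "p" (0 to 1); they miss things now and then, are a little off and sometimes report something else, mostly with a low value. They report only what shows in the picture. A call takes as long as a camera call. They do not tell look-alikes from the thing itself.
- models.trace(camera, name): "pixels" (400x640 bool, what is visible of it) and "centre" ([column, row] in pixels, amid what is visible of it).
- models.spot_point(camera, name): "centre" ([column, row] in pixels: a listed point, or the origin of a listed thing).
The state is a dict: "time_s": time; "qpos": joint angles; "qvel": joint speeds; "tau": joint torques, N m; "tool_pos": TCP position; "ee_rot": TCP orientation; "wrist_force": force on the tool from outside, world axes, zero at the start; "ft_torque": the same for the moment, N m; "gripper_width": finger opening in m.
Only numpy, scipy, OpenCV 4.12 (cv2) and the standard library are available. Lean on these libraries where they do the work, as an engineer would, in place of code of your own. Each camera call takes 0.05 s, during which the arm holds its last target.

### The job

The red-handled scraper has been left on the plywood jig, in the way of the framed tile: slide it blade first, all the way into the slot of the wooden rack, and let go of it there. Then push the framed tile along the jig until it sits square and roughly centred against the blue sprung fence, and press it with a steady force of about 10 N (the fence pushed in about half of its travel, never slammed hard), so that I can drive the frame pins. Finish while still holding it pressed, leaving the jars and bowl where they are.

Things in the scene. Friction and masses are not known exactly. Their poses are not given: they have to be found in the camera images.
- jig: fixed plywood bed, 320 (x) by 300 (y) by 15 mm thick, lying on the table. Origin: centre of its underside; x points from the open side (towards the robot) to the fence, z up. A fixed dark steel spring housing, 22 by 130 mm and 50 mm high over the table, stands with its near face 131 mm ahead of the origin
- fence_face (a point): centre of the pressing face of the blue fence bar, 100 mm ahead of the jig's origin while the fence is out, 32 mm above the table; the face looks to the jig's -x (towards the robot); axes as the jig's. The bar is 12 mm thick, 120 mm long, from 17 to 47 mm above the table, in front of the steel housing, and the point moves with it
- fence (a joint): how far the fence is pushed in along the jig's +x, in m: 0 is out, 0.016 is its end stop. It is sprung: 4 N starts it, then 0.8 N more for each mm, so 6 N at 0.0025, 10 N at 0.0075, 14 N at 0.0125, and 17 N at the stop
- frame: a painted tile in a dark wooden frame, one rigid piece 110 by 110 by 26 mm, about 0.4 kg, loose, lying flat on the jig bed with a gap before the fence. Origin: centre of its underside; x and y along its sides, z up; as it starts its x points roughly to the fence. Its near side has room for the fingers to push it
- scraper: flat scraper, 190 mm long, 0.14 kg, lying on the jig bed between tile and fence, handle to the robot's left. Origin: underside of the shoulder where handle and blade meet; x to the blade's tip, z up. Steel blade x 0 to 85 mm, 56 wide, 3 thick, its underside level with the handle's; red flat-sided handle x 0 to -105, 26 wide, 20 thick. Balances about 12 mm ahead of the shoulder
- scraper_grip (a point): middle of the scraper's handle, 50 mm behind the shoulder and 10 mm above the underside; axes as the scraper's
- scraper_tip (a point): middle of the blade's end edge, 85 mm ahead of the shoulder, 1.5 mm above the underside; axes as the scraper's
- rack: fixed wooden block left or right of the jig, 90 deep (x), 100 wide, 64 mm high. A level slot 64 wide and 10 high, 40 to 50 mm above the table, runs through it; a slit on top shows the blade, an orange stripe marks the front edge. Origin: on the table under the middle of the front face (towards the robot); x into the slot. The flat scraper enters until its shoulder meets the front
- rack_mouth (a point): middle of the lower edge of the slot's mouth at the rack's front face, 40 mm above the table; x points into the slot, z up
- glaze_jar: bystander, to be left alone: a big reddish-brown glaze jar with a black lid, 90 mm across, 100 mm tall. Origin: centre of its underside, z up
- green_jar: bystander, to be left alone: a small green glass jar with a brass lid, 56 mm across, 70 mm tall. Origin: centre of its underside, z up
- amber_jar: bystander, to be left alone: a small amber glass jar with a brass lid, 56 mm across, 60 mm tall. Origin: centre of its underside, z up
- bowl: bystander, to be left alone: a blue ceramic bowl, 120 mm across, 50 mm tall. Origin: centre of its underside, z up
Not all that is in view belongs to the job. Of the things that look like the frame, the middle-sized one is meant.

How it is judged:
By the outcome, as a careful person would: the job done as asked, in the order asked, and still so for the second after the job is handed in, while the arm keeps its last pose, push and grip.
It also fails if it takes over 64 s, if anything falls off the work surface, if the arm or the gripper's body presses on something with over 40 N, if the wrist force passes 120 N, or if a joint passes its speed limit or range.

## Working session

There is one attempt and no reset: what is moved stays moved. The work goes in short steps, Python scripts to look and compute and a tool call to move; the robot and the scene stay as the last step left them, time stands still between calls to the robot, and variables do not carry over. Pictures are saved under pics/ and viewed, and the job is handed in when it is done.

Besides the shell and the picture viewer there is one more tool, called after "Call:" in YAML: its name, and indented under it one key for each argument. send_rows: Moves the arm, as the interface text tells. Its arguments: {"type":"object","properties":{"targets":{"type":"array"},"squeeze":{"type":"number"}},"required":["targets"]}

```bash
ls; mkdir -p pics; cat > h.py <<'E'
import numpy as np, cv2
from cell import sensors, snapshot, order, models, ctrl
def foc(s): return 200/np.tan(np.radians(s['vertical_fov'])/2)
def ray(s,u,v,z):
    f=foc(s); return np.array([(u-s['cx'])/f,(v-s['cy'])/f,1.0])*z
def world(s,u,v,d=None):
    if d is None: d=s['z_map'][int(round(v)),int(round(u))]
    return s['R'].T@(ray(s,u,v,d)-s['t'])
def atz(s,u,v,z):
    r=s['R'].T@ray(s,u,v,1.0); c=-s['R'].T@s['t']
    return c+r*(z-c[2])/r[2]
def proj(s,X):
    p=s['R']@np.asarray(X)+s['t']; f=foc(s); return p[0]/p[2]*f+s['cx'],p[1]/p[2]*f+s['cy']
def cloud(s):
    f=foc(s); v,u=np.mgrid[0:400,0:640]; d=s['z_map']
    P=np.stack([(u-s['cx'])/f*d,(v-s['cy'])/f*d,d],-1)
    return (P-s['t'])@s['R']
E
python3 - <<'E'
from h import *
for n in ['top','side']:
    s=snapshot(n); cv2.imwrite(f'pics/{n}0.png',s['color']); print(n,s['vertical_fov'],s['cx'],s['cy'],(-s['R'].T@s['t']).round(3),s['R'].round(3).tolist())
    for k in ['jig','fence_face','frame','scraper','scraper_grip','scraper_tip','rack','rack_mouth','glaze_jar','green_jar','amber_jar','bowl']:
        print(k,[(np.round(o['centre']).tolist(),round(o['p'],2),atz(s,*o['centre'],0.015).round(3).tolist()) for o in models.spot_point(n,k)][:4])
st=sensors.sense();print(st, ctrl.grip_point_offset)
E
```

```text
pics
top 49.22674528433322 324.9760637373914 198.01741765568116 [ 0.344 -0.119  1.683] [[0.026, -1.0, 0.01], [-0.994, -0.027, -0.104], [0.104, -0.008, -0.995]]
jig []
fence_face [([290.0, 156.0], 0.48, [0.679, 0.01, 0.015]), ([272.0, 173.0], 0.39, [0.612, 0.076, 0.015])]
frame [([302.0, 202.0], 0.92, [0.5, -0.046, 0.015]), ([198.0, 282.0], 0.74, [0.189, 0.336, 0.015]), ([291.0, 115.0], 0.65, [0.841, 0.011, 0.015])]
scraper [([280.0, 172.0], 0.56, [0.615, 0.044, 0.015])]
scraper_grip [([271.0, 175.0], 0.88, [0.604, 0.08, 0.015])]
scraper_tip [([304.0, 165.0], 0.78, [0.646, -0.047, 0.015])]
rack [([382.0, 190.0], 0.88, [0.558, -0.35, 0.015])]
rack_mouth [([384.0, 188.0], 0.63, [0.566, -0.356, 0.015]), ([381.0, 192.0], 0.44, [0.547, -0.345, 0.015])]
glaze_jar [([204.0, 187.0], 0.66, [0.55, 0.336, 0.015])]
green_jar [([224.0, 143.0], 0.62, [0.723, 0.268, 0.015])]
amber_jar [([363.0, 137.0], 0.5, [0.763, -0.273, 0.015])]
bowl [([438.0, 230.0], 0.55, [0.408, -0.566, 0.015])]
side 47.13106947328538 320.0773521598029 199.20867093899253 [-0.044  0.583  1.02 ] [[-0.776, -0.631, -0.002], [-0.45
[... 1139 characters left out ...]
038, 0.015])]
{'time_s': 1.3, 'qpos': array([66.05093898, 30.73339271, -0.25267865, 88.11642781,  0.14744083,
       61.15154184, -4.08099668]), 'qvel': array([-0.11976459,  0.05732078, -0.04992254,  0.02631187, -0.05097387,
       -0.06310288,  0.00862474]), 'tau': array([-4.18305835e-04, -5.83322883e+01,  1.04766235e+00, -2.59436220e+01,
        1.25073912e-02,  1.83964592e-03, -1.83136535e-05]), 'tool_pos': array([ 0.2239824 , -0.61017   ,  0.23128199]), 'ee_rot': array([-1.79998966e+02,  8.61553619e-05,  2.01563977e+01]), 'wrist_force': array([ 0.44049577, -0.47577344,  0.13114448]), 'ft_torque': array([-0.02877853,  0.01296959,  0.05523613]), 'gripper_width': 0.08510761986965451} 0.0187
```

View pics/top0.png

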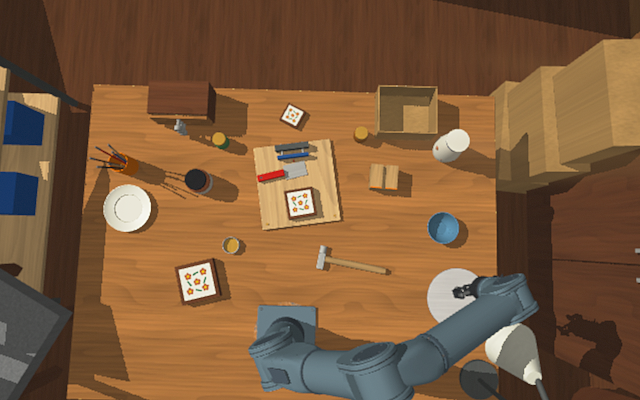

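View pics/side0.png

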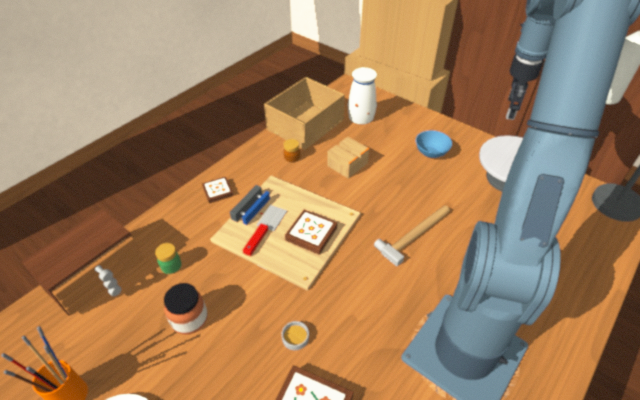

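The pictures show three frame look-alikes in the top view: small at (292,115), middle on the jig at (300,203), and large at (198,282). I choose the middle one. The scraper handle is at (271,175), the blade at (297,170), the fence at (295,155), and the rack at (384,177). Next I take a close crop and measure.

```bash
python3 - <<'E'
from h import *
s=snapshot('top')
c=cv2.resize(s['color'][125:240,245:410],None,fx=4.8,fy=4.8,interpolation=cv2.INTER_CUBIC);cv2.imwrite('pics/topc.png',c)
S=snapshot('side')
c=cv2.resize(S['color'][120:290,205:375],None,fx=3.5,fy=3.5,interpolation=cv2.INTER_CUBIC);cv2.imwrite('pics/sidec.png',c)
for n,sn in [('top',s),('side',S)]:
  C=cloud(sn)
  for k in ['jig','frame','scraper','fence','fence_face','rack','amber_jar']:
    for o in models.trace(n,k)[:3]:
        m=o['pixels']&(sn['z_map']>0); P=C[m]
        if len(P)<10: continue
        h=np.percentile(P[:,2],[5,50,95])
        T=P[P[:,2]>h[2]-0.012][:,:2].astype(np.float32)
        (cc,wh,a)=cv2.minAreaRect(T)
        print(n,k,round(o['p'],2),np.round(o['centre']),m.sum(),'z',h.round(3),'top rect',np.round(cc,4),np.round(wh,3),round(a,1))
E
```

```text
top jig 0.59 [299. 185.] 5049 z [0.006 0.014 0.043] top rect [0.5768 0.0192] [0.287 0.197] 8.7
top jig 0.38 [299. 203.] 849 z [0.032 0.04  0.045] top rect [ 0.4954 -0.0358] [0.11  0.109] 11.3
top frame 0.97 [197. 283.] 1649 z [0.021 0.033 0.04 ] top rect [0.1919 0.3375] [0.145 0.148] 14.7
top frame 0.9 [302. 199.] 832 z [0.033 0.04  0.045] top rect [ 0.4955 -0.0356] [0.109 0.11 ] 10.9
top frame 0.71 [293. 117.] 434 z [0.003 0.017 0.024] top rect [0.8396 0.0066] [0.078 0.079] 62.9
top scraper 0.6 [288. 171.] 547 z [0.01  0.019 0.037] top rect [0.6078 0.0482] [0.027 0.172] 15.8
top fence 0.47 [290. 157.] 170 z [0.015 0.042 0.05 ] top rect [ 0.6815 -0.0011] [0.025 0.115] 8.4
top fence_face 0.71 [286. 153.] 112 z [0.029 0.044 0.051] top rect [ 0.6764 -0.0017] [0.016 0.115] 5.9
top rack 0.58 [385. 179.] 723 z [0.02  0.061 0.068] top rect [ 0.6012 -0.3487] [0.101 0.091] 86.1
top amber_jar 0.68 [362. 134.] 204 z [0.002 0.056 0.064] top rect [ 0.7681 -0.2617] [0.047 0.047] 88.3
side jig 0.98 [283. 229.] 7264 z [0.008 0.013 0.043] top rect [ 0.6137 -0.0362] [0.277 0.21 ] 58.8
side jig 0.58 [2
[... 299 characters left out ...]
4 [308. 390.] 1566 z [0.031 0.034 0.037] top rect [0.1975 0.3055] [0.147 0.081] 16.3
side scraper 0.93 [261. 222.] 817 z [0.012 0.018 0.034] top rect [0.5946 0.0816] [0.028 0.105] 14.6
side fence 0.79 [257. 205.] 319 z [0.018 0.038 0.047] top rect [ 6.781e-01 -4.000e-04] [0.028 0.122] 9.1
side fence 0.33 [312. 227.] 1492 z [0.018 0.039 0.043] top rect [ 0.4923 -0.0376] [0.112 0.116] 11.9
side fence_face 0.89 [253. 208.] 324 z [0.017 0.038 0.047] top rect [ 6.77e-01 -3.00e-04] [0.026 0.122] 9.1
side rack 0.61 [347. 157.] 1134 z [0.004 0.055 0.064] top rect [ 0.5982 -0.3477] [0.106 0.094] 86.5
side amber_jar 0.53 [290. 148.] 327 z [0.003 0.036 0.059] top rect [ 0.763 -0.257] [0.047 0.048] 43.8
```

View pics/topc.png

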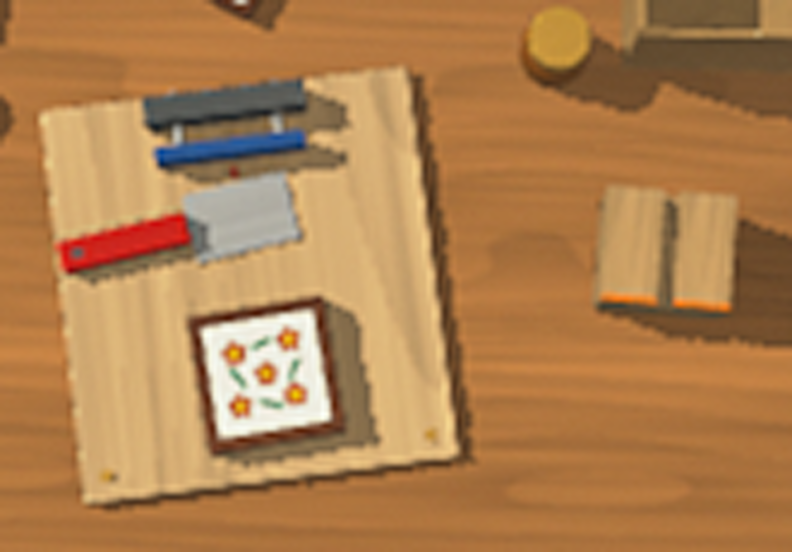

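View pics/sidec.png

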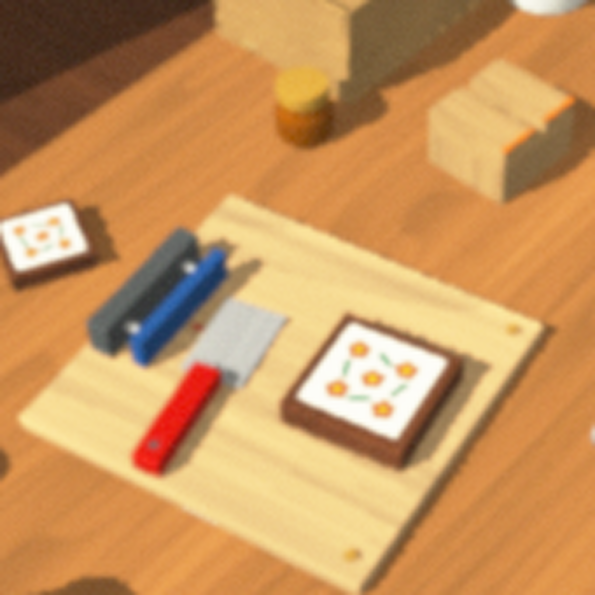

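The top crop shows the scraper handle's end at crop (62,258), its blade tip at (297,210), and the bar end-to-end at (155,157)–(305,140). The frame centre is at (265,373) and the rack's orange stripe runs (600,297)–(735,307). All match the descriptions. The chosen frame measures 110 mm; the others are about 78 and 147 mm. Next come precise fits.

```bash
cat >> h.py <<'E'
def colmask(s,name):
    h=cv2.cvtColor(s['color'],cv2.COLOR_BGR2HSV).astype(int); H,S,V=h[...,0],h[...,1],h[...,2]
    return {'red':((H<6)|(H>174))&(S>190)&(V>90),'blue':(H>105)&(H<125)&(S>150),'orange':(H>8)&(H<16)&(S>215)&(V>200)}[name]
def comp(m,u0,u1,v0,v1):
    k=np.zeros_like(m);k[v0:v1,u0:u1]=m[v0:v1,u0:u1];return k
E
python3 - <<'E'
from h import *
for n in ['top','side']:
    s=snapshot(n); C=cloud(s)
    box=(240,420,120,240) if n=='top' else (200,380,130,290)
    for name,zmin in [('red',.03),('blue',.043),('orange',.055)]:
        m=comp(colmask(s,name),*box)&(C[...,2]>zmin-.006)
        P=C[m]; 
        if len(P)<5: print(n,name,len(P)); continue
        z=P[:,2]; T=P[z>np.percentile(z,95)-.008] if name!='orange' else P
        c=T[:,:2].mean(0); w=np.linalg.svd(T[:,:2]-c,full_matrices=False)[2][0]
        a=np.degrees(np.arctan2(w[1],w[0]))
        L=(T[:,:2]-c)@w; W=(T[:,:2]-c)@np.array([-w[1],w[0]])
        print(n,name,len(T),'z',np.percentile(z,[5,50,95]).round(4),'c',c.round(4),'axis',round(a,1),'L',L.min().round(4),L.max().round(4),'W',W.min().round(4),W.max().round(4))
        print('  rect',cv2.minAreaRect(T[:,:2].astype(np.float32)))
    # frame, rack tops by depth
    for nm,(x0,x1,y0,y1),zl,zh in [('frame',(.42,.57,-.12,.05),.036,.048),('racktop',(.53,.66,-.42,-.28),.055,.075),('bed',(.38,.78,-.22,.22),.008,.021),('blade',(.58,.70,-.06,.03),.01,.03)]:
        m=(C[...,0]>x0)&(C[...,0]<x1)&(C[...,1]>y0)&(C[...,1]<y1)&(C[...,2]>zl)&(C[...,2]<zh)&(s['z_map']>0)
        if nm=='blade':
            hsv=cv2.cvtColor(s['color'],cv2.COLOR_BGR2HSV); m&=(hsv[...,1]<60)&(hsv[...,2]>110)
        P=C[m].astype(np.float32); print(n,nm,m.sum(),P[:,2].mean().round(4),cv2.minAreaRect(P[:,:2].copy()))
E
```

```text
top red 114 z [0.0272 0.0332 0.0387] c [0.5994 0.0764] axis -75.0 L -0.0523 0.0471 W -0.0122 0.0126
  rect ((0.5988169312477112, 0.07883980870246887), (0.024638056755065918, 0.09939153492450714), 15.379243850708008)
top blue 69 z [0.0401 0.0455 0.0511] c [ 0.6751 -0.0027] axis -81.4 L -0.0546 0.0569 W -0.0057 0.0069
  rect ((0.6752215623855591, -0.0038882382214069366), (0.012568549253046513, 0.11138570308685303), 7.5916032791137695)
top orange 12 z [0.0583 0.0615 0.0673] c [ 0.5597 -0.3396] axis -92.9 L -0.0332 0.0542 W -0.0008 0.0012
  rect ((0.5594085454940796, -0.350072979927063), (0.0874764621257782, 0.0019312354270368814), 87.11852264404297)
top frame 691 0.0408 ((0.49540191888809204, -0.035916827619075775), (0.11012406647205353, 0.10897401720285416), 11.058704376220703)
top racktop 547 0.0621 ((0.6011172533035278, -0.3489513397216797), (0.10018925368785858, 0.09219163656234741), 86.82400512695312)
top bed 4379 0.0138 ((0.5817163586616516, 0.005889341235160828), (0.4226444363594055, 0.39088690280914307), 88.64714813232422)
top blade 297 0.0162 ((0.6452003121376038, -0.0071187615
[... 342 characters left out ...]
.0068] axis 136.1 L -0.0591 0.9113 W -0.0366 0.0784
  rect ((0.34517455101013184, 0.2899418771266937), (0.07569089531898499, 0.9714891910552979), 48.63871383666992)
side orange 0
side frame 1128 0.0395 ((0.49206653237342834, -0.03576486557722092), (0.11047583818435669, 0.11244049668312073), 11.127639770507812)
side racktop 570 0.061 ((0.5984398722648621, -0.3485272526741028), (0.10511328279972076, 0.09381255507469177), 87.25064849853516)
side bed 6678 0.013 ((0.5684108138084412, -0.01779887080192566), (0.3220132291316986, 0.30429404973983765), 8.730896949768066)
side blade 391 0.0155 ((0.6297903060913086, -0.011558137834072113), (0.07743855565786362, 0.08671189099550247), 10.481328964233398)
```

```bash
cat >> h.py <<'E'
from scipy.spatial.transform import Rotation as Ro
def plan(pos,yaw,cur=None,roll=180,pitch=0):
    """shift/turn in tool axes from current commanded pose (cur=(pos,rpy)) to target"""
    st=sensors.sense()
    p,e=(st['tool_pos'],st['ee_rot']) if cur is None else cur
    R0=Ro.from_euler('xyz',e,degrees=True); R1=Ro.from_euler('xyz',[roll,pitch,yaw],degrees=True)
    print('shift',R0.inv().apply(np.array(pos)-p).round(4),'turn',(R0.inv()*R1).as_rotvec(degrees=True).round(2))
E
python3 - <<'E'
from h import *
plan([.5965,.080,.12],105.3,(np.array([.224,-.61,.231]),[180,0,20.15]))
E
```

```text
shift [ 0.5874 -0.5194  0.111 ] turn [  0.     0.   -85.15]
```

Call:
send_rows:
  targets:
    - [[0.5874,-0.5194,0.08,0,0,-85.15,0.35],[0.5874,-0.5194,0.08,0,0,-85.15,0.35],[0.5874,-0.5194,0.08,0,0,-85.15,0.35],[0.5874,-0.5194,0.08,0,0,-85.15,0.35],[0.5874,-0.5194,0.08,0,0,-85.15,0.35],[0.5874,-0.5194,0.08,0,0,-85.15,0.35],[0.5874,-0.5194,0.08,0,0,-85.15,0.35],[0.5874,-0.5194,0.08,0,0,-85.15,0.35],[0.5874,-0.5194,0.08,0,0,-85.15,0.35],[0.5874,-0.5194,0.08,0,0,-85.15,0.35],[0.5874,-0.5194,0.08,0,0,-85.15,0.35],[0.5874,-0.5194,0.08,0,0,-85.15,0.35],[0.5874,-0.5194,0.08,0,0,-85.15,0.35],[0.5874,-0.5194,0.08,0,0,-85.15,0.35],[0.5874,-0.5194,0.08,0,0,-85.15,0.35],[0.5874,-0.5194,0.08,0,0,-85.15,0.35],[0.5874,-0.5194,0.08,0,0,-85.15,0.35],[0.5874,-0.5194,0.08,0,0,-85.15,0.35],[0.5874,-0.5194,0.08,0,0,-85.15,0.35],[0.5874,-0.5194,0.08,0,0,-85.15,0.35]]

```text
time_s: 3.87
tool_pos: [0.5983, 0.09, 0.1514]
ee_rot: [179.8, -0.3, 105.8]
wrist_force: [-0.4, 0.8, 0.2]
gripper_width: 0.0552
```

```bash
python3 - <<'E'
from h import *
S=snapshot('side')
c=cv2.resize(S['color'][120:290,205:375],None,fx=3.5,fy=3.5,interpolation=cv2.INTER_CUBIC);cv2.imwrite('pics/s2.png',c)
st=sensors.sense();print(st['tool_pos'],st['ee_rot'],st['qpos'].round(1),st['qvel'].round(2))
E
```

```text
[0.59709588 0.08554015 0.15113831] [179.910118    -0.18083642 105.69520201] [  7.7  34.5 -27.8  98.   19.3  52.2 -12.2] [ 3.91 -1.73  3.11  2.88  0.79  0.81  1.41]
```

View pics/s2.png

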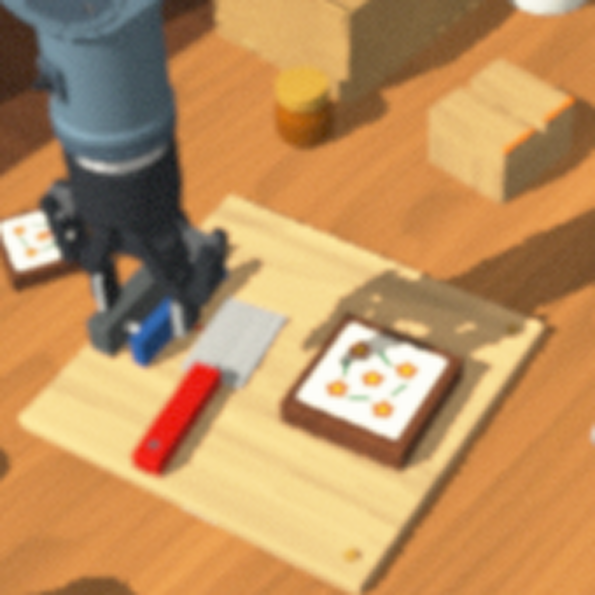

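The gripper is hanging above the scraper with both fingers clear, handle at crop (180,415). Now I descend slowly.

Call:
send_rows:
  targets:
    - [[0,0,0,0,0,0,0.35],[0,0,0.03,0,0,0,0.35],[0,0,0.06,0,0,0,0.35],[0,0,0.09,0,0,0,0.35],[0,0,0.105,0,0,0,0.35],[0,0,0.115,0,0,0,0.35],[0,0,0.122,0,0,0,0.35],[0,0,0.127,0,0,0,0.35],[0,0,0.131,0,0,0,0.35],[0,0,0.133,0,0,0,0.35],[0,0,0.133,0,0,0,0.35],[0,0,0.133,0,0,0,0.35]]

```text
time_s: 4.92
tool_pos: [0.5969, 0.0799, 0.0189]
ee_rot: [179.9, 0.0, 105.3]
wrist_force: [0.5, -0.5, -0.3]
gripper_width: 0.0558
```

```bash
python3 - <<'E'
from h import *
S=snapshot('side')
c=cv2.resize(S['color'][120:290,205:375],None,fx=3.5,fy=3.5,interpolation=cv2.INTER_CUBIC);cv2.imwrite('pics/s3.png',c)
st=sensors.sense();print(st['tool_pos'],st['ee_rot'],st['wrist_force'])
E
```

```text
[0.59684973 0.07992679 0.01888498] [1.79944661e+02 7.27727095e-03 1.05308765e+02] [-0.31275511  0.43678057 -0.60487034]
```

View pics/s3.png

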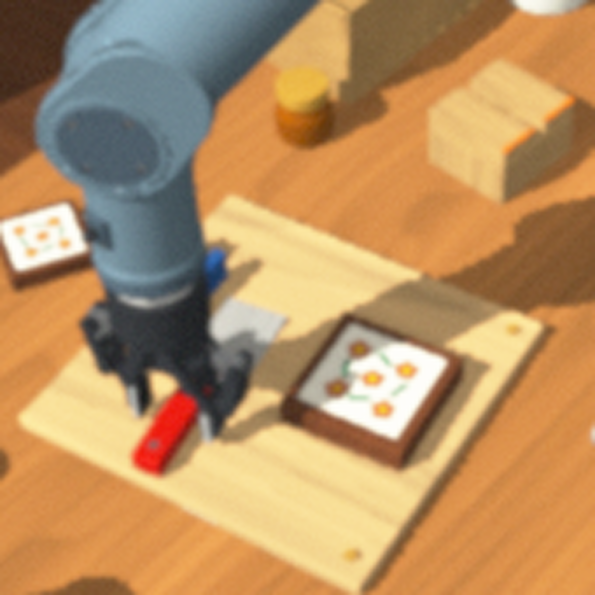

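The fingers straddle the handle, at crop (137,400) and (212,425). Closing.

Call:
send_rows:
  targets:
    - [[0,0,0,0,0,0,1],[0,0,0,0,0,0,1],[0,0,0,0,0,0,1],[0,0,0,0,0,0,1],[0,0,0,0,0,0,1],[0,0,0,0,0,0,1]]
  squeeze: 80

```text
time_s: 5.47
tool_pos: [0.597, 0.0801, 0.019]
ee_rot: [179.9, 0.0, 105.3]
wrist_force: [0.4, 0.4, 6.3]
gripper_width: 0.0243
```

Call:
send_rows:
  targets:
    - [[0,0,-0.005,0,0,0,1],[0,0,-0.015,0,0,0,1],[0,0,-0.035,0,0,0,1],[0,0,-0.06,0,0,0,1],[0,0,-0.085,0,0,0,1],[0,0,-0.11,0,0,0,1],[0,0,-0.12,0,0,0,1],[0,0,-0.12,0,0,0,1],[0,0,-0.12,0,0,0,1]]

```text
time_s: 6.22
tool_pos: [0.5962, 0.0796, 0.1381]
ee_rot: [-180.0, 0.0, 105.3]
wrist_force: [-1.0, -0.1, -1.4]
gripper_width: 0.024
```

```bash
python3 - <<'E'
from h import *
st=sensors.sense();print(st['tool_pos'],st['ee_rot'],st['wrist_force'],st['gripper_width'])
# rack pre-insert target: rack yaw -3, front (0.555,-0.3465); 
a=np.radians(-3); f=np.array([.555,-.3465]); u=np.array([np.cos(a),np.sin(a)])
pre=f-u*(.0525+.085+.03); print('pre',pre)
S=snapshot('side');cv2.imwrite('pics/s4.png',S['color'])
plan([*pre,.14],177,(np.array([.5969,.08,.1385]),[180,0,105.3]))
E
```

```text
[0.59619271 0.0795587  0.13805535] [-1.79997002e+02  1.55132101e-02  1.05294636e+02] [-1.04865201 -0.09693038 -1.42285943] 0.024003222524577927
pre [ 0.38772955 -0.33773373]
shift [-0.3477 -0.312  -0.0015] turn [  0.    0.  -71.7]
```

View pics/s4.png

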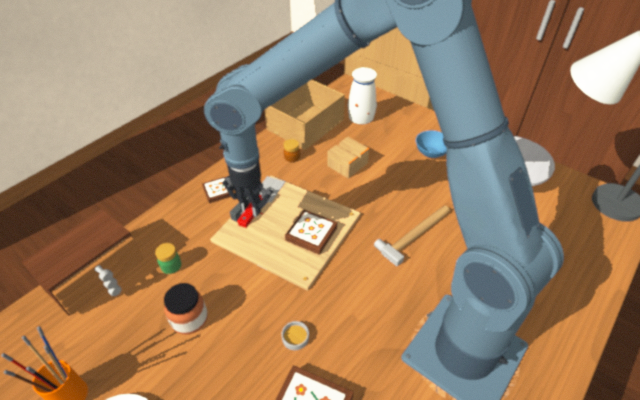

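Call:
send_rows:
  targets:
    - [[-0.3477,-0.312,-0.002,0,0,-71.7,1],[-0.3477,-0.312,-0.002,0,0,-71.7,1],[-0.3477,-0.312,-0.002,0,0,-71.7,1],[-0.3477,-0.312,-0.002,0,0,-71.7,1],[-0.3477,-0.312,-0.002,0,0,-71.7,1],[-0.3477,-0.312,-0.002,0,0,-71.7,1],[-0.3477,-0.312,-0.002,0,0,-71.7,1],[-0.3477,-0.312,-0.002,0,0,-71.7,1],[-0.3477,-0.312,-0.002,0,0,-71.7,1],[-0.3477,-0.312,-0.002,0,0,-71.7,1],[-0.3477,-0.312,-0.002,0,0,-71.7,1],[-0.3477,-0.312,-0.002,0,0,-71.7,1],[-0.3477,-0.312,-0.002,0,0,-71.7,1],[-0.3477,-0.312,-0.002,0,0,-71.7,1],[-0.3477,-0.312,-0.002,0,0,-71.7,1],[-0.3477,-0.312,-0.002,0,0,-71.7,1],[-0.3477,-0.312,-0.002,0,0,-71.7,1],[-0.3477,-0.312,-0.002,0,0,-71.7,1],[-0.3477,-0.312,-0.002,0,0,-71.7,1],[-0.3477,-0.312,-0.002,0,0,-71.7,1]]

```text
time_s: 7.93
tool_pos: [0.3875, -0.3375, 0.1403]
ee_rot: [-180.0, 0.0, 177.1]
wrist_force: [0.2, 0.7, -1.4]
gripper_width: 0.0237
```

```bash
python3 - <<'E'
from h import *
for n in ['side','top']:
    s=snapshot(n);cv2.imwrite(f'pics/{n}5.png',s['color'])
st=sensors.sense();print(st['tool_pos'],st['ee_rot'],st['wrist_force'],st['gripper_width'],st['qpos'].round(1))
E
```

```text
[ 0.38737586 -0.33776449  0.14031774] [-1.79996428e+02 -6.18032025e-04  1.77023962e+02] [ 0.69103933 -0.17754336 -1.36830749] 0.02393762316548613 [ 69.8  31.7 -43.5 111.   28.8  48.7  98.1]
```

View pics/side5.png

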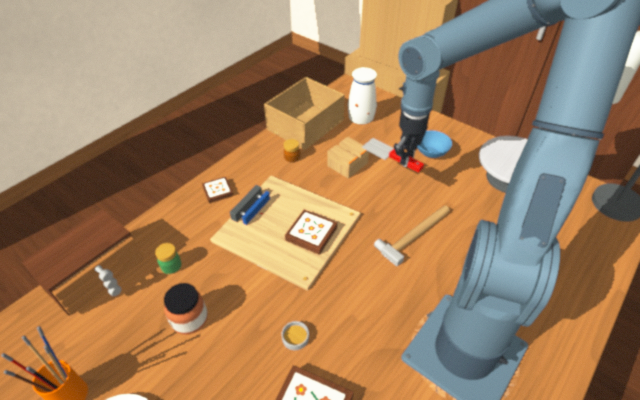

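View pics/top5.png

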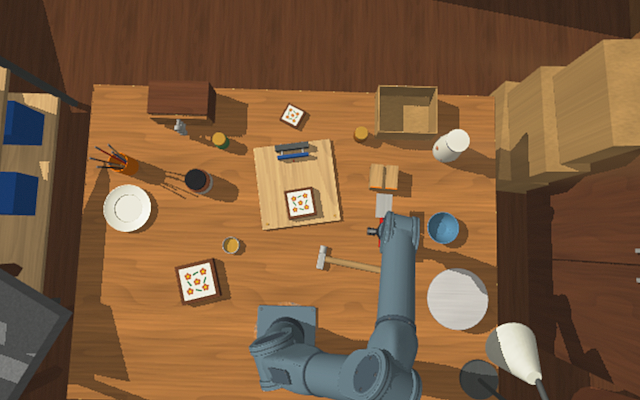

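The scraper is held level and aimed at the rack. In the side view the blade is at (378,149) and the rack at (348,157); in the top view the blade is at (385,205). Now I measure the blade's pose in the grip.

```bash
cat > blade.py <<'E'
from h import *
for n in ['side','top']:
    s=snapshot(n); C=cloud(s); st=sensors.sense(); p=st['tool_pos']; a=np.radians(st['ee_rot'][2]+180)
    u=np.array([np.cos(a),np.sin(a)]); v=np.array([-u[1],u[0]])
    l=(C[...,:2]-p[:2])@u; w=(C[...,:2]-p[:2])@v; z=C[...,2]-p[2]
    m=(l>.06)&(l<.16)&(abs(w)<.05)&(abs(z)<.03)&(s['z_map']>0)
    m2=cv2.erode(m.astype(np.uint8),np.ones((3,3)))>0
    A=np.c_[l[m2],w[m2],np.ones(m2.sum())]
    co=np.linalg.lstsq(A,z[m2],rcond=None)[0]; r=z[m2]-A@co
    print(n,m.sum(),m2.sum(),'plane z=%.4f*l+%.4f*w+%.4f'%tuple(co),'rms',r.std().round(4),'z at l=.0525,.1375:',(co[0]*.0525+co[2]).round(4),(co[0]*.1375+co[2]).round(4))
    T=np.c_[l[m],w[m]].astype(np.float32); print('  l',T[:,0].min(),T[:,0].max(),'w',np.percentile(T[:,1],[1,99]).round(4),cv2.minAreaRect(T))
    # rack slot/mouth
    c=C[...,0];
    for k in ['scraper_tip','rack_mouth']:
        o=models.spot_point(n,k)[:1]
        if o: print('  ',k,round(o[0]['p'],2),np.round(o[0]['centre'],1),atz(s,*o[0]['centre'],p[2] if k[0]=='s' else .04).round(4))
print(p)
E
python3 blade.py
```

```text
side 326 228 plane z=-0.0144*l+0.0284*w+-0.0023 rms 0.0017 z at l=.0525,.1375: -0.0031 -0.0043
  l 0.060153287 0.13905059 w [-0.0256  0.0334] ((0.10000980645418167, 0.0024308674037456512), (0.07904329150915146, 0.06317174434661865), 1.3658980131149292)
   scraper_tip 0.76 [367.6 138.9] [ 0.5303 -0.3491  0.1403]
   rack_mouth 0.74 [358.4 159.8] [ 0.5581 -0.3502  0.04  ]
top 320 240 plane z=0.0152*l+-0.0012*w+-0.0051 rms 0.0038 z at l=.0525,.1375: -0.0043 -0.003
  l 0.06016377 0.13931675 w [-0.0222  0.0324] ((0.09973540902137756, 0.004609720781445503), (0.05687899887561798, 0.07915202528238297), 89.9515380859375)
   scraper_tip 0.73 [380.5 185.7] [ 0.5558 -0.3276  0.1403]
   rack_mouth 0.68 [361.  135.5] [ 0.7621 -0.2637  0.04  ]
[ 0.38725904 -0.33794028  0.14031182]
```

Call:
send_rows:
  targets:
    - [[0,0,0.01,0,0,0,1],[0,0,0.03,0,0,0,1],[0,0,0.055,0,0,0,1],[0,0,0.075,0,0,0,1],[0,0,0.086,0,0,0,1],[0,0,0.091,0,0,0,1],[0,0,0.091,0,0,0,1],[0,0,0.091,0,0,0,1],[0,0,0.091,0,0,0,1]]

```text
time_s: 9.08
tool_pos: [0.3881, -0.3384, 0.0502]
ee_rot: [-179.9, 0.1, 177.0]
wrist_force: [-0.2, -0.7, -1.1]
gripper_width: 0.0242
```

```bash
python3 blade.py; python3 - <<'E'
from h import *
S=snapshot('side');c=cv2.resize(S['color'][120:190,310:450],None,fx=5.6,fy=5.6,interpolation=cv2.INTER_CUBIC);cv2.imwrite('pics/s6.png',c)
S=snapshot('top');c=cv2.resize(S['color'][155:235,330:430],None,fx=7,fy=7,interpolation=cv2.INTER_CUBIC);cv2.imwrite('pics/t6.png',c)
for n in ['side','top']:
    s=snapshot(n); C=cloud(s); x0=np.array([.555,-.3465]); a=np.radians(-3);u=np.array([np.cos(a),np.sin(a)]); v=np.array([-u[1],u[0]])
    l=(C[...,:2]-x0)@u; w=(C[...,:2]-x0)@v
    m=(l>-.02)&(l<.12)&(abs(w)<.07)&(C[...,2]>.056)&(C[...,2]<.075)
    print(n,'rack z',np.median(C[...,2][m]),'l',np.percentile(l[m],[1,99]),'w',np.percentile(w[m],[1,99]), cv2.minAreaRect(np.c_[l[m],w[m]].astype(np.float32)))
E
```

```text
side 309 203 plane z=-0.0076*l+0.0236*w+-0.0029 rms 0.0019 z at l=.0525,.1375: -0.0033 -0.0039
  l 0.062013265 0.13818282 w [-0.0235  0.0333] ((0.10019287467002869, 0.004972606897354126), (0.0756489485502243, 0.05943701043725014), 0.8609204292297363)
   scraper_tip 0.43 [354.  170.1] [ 0.5343 -0.2929  0.0503]
   rack_mouth 0.7 [356.5 163. ] [ 0.5538 -0.334   0.04  ]
top 293 222 plane z=-0.0053*l+-0.0059*w+-0.0026 rms 0.0035 z at l=.0525,.1375: -0.0029 -0.0034
  l 0.060137656 0.13859439 w [-0.0226  0.0323] ((0.09936846792697906, 0.005147924646735191), (0.0778951570391655, 0.05619606375694275), 0.9615170955657959)
   scraper_tip 0.7 [361.4 133.4] [ 0.7678 -0.2642  0.05  ]
   rack_mouth 0.57 [379.6 188.8] [ 0.5576 -0.3379  0.04  ]
[ 0.38760691 -0.33832909  0.04997749]
side rack z 0.061088572869214756 l [-0.00183655  0.08808053] w [-0.05073847  0.05075265] ((0.04474835842847824, -0.0009046532213687897), (0.10858428478240967, 0.0942058116197586), 89.39177703857422)
top rack z 0.062064881578903885 l [0.00181057 0.09084636] w [-0.04910459  0.04979615] ((0.04632266238331795, 0.0003366321325302124), (0.10135647654533386, 0.09111970663070679), 89.8656997680664)
```

View pics/s6.png

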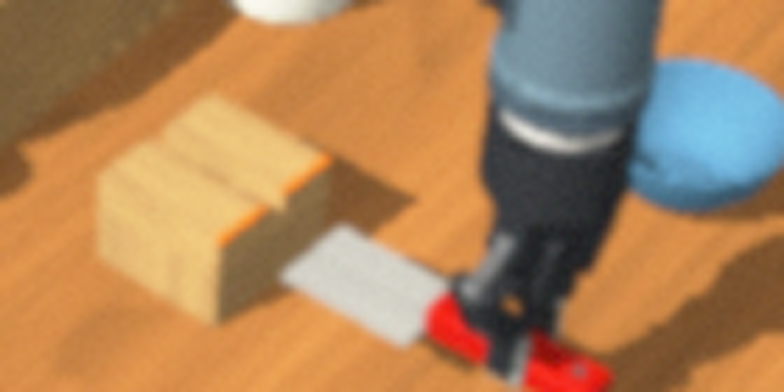

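View pics/t6.png

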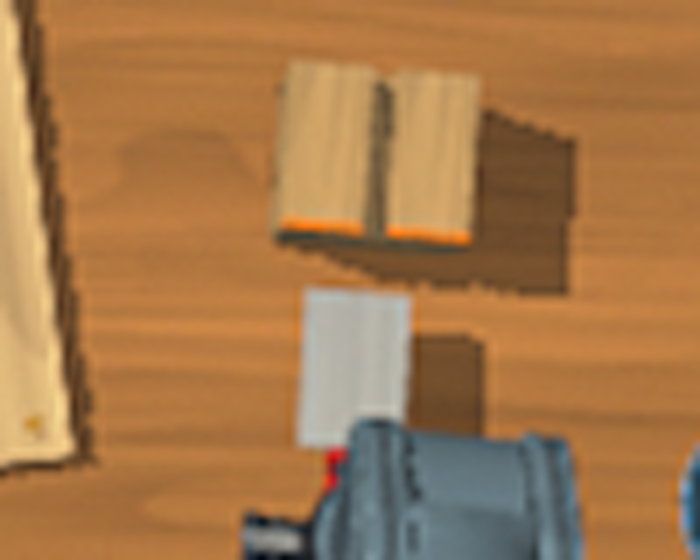

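The crops show the blade, top-crop centre (357,300), sitting left of the slit line at (373,290). That agrees with the fitted offset of about 4–5 mm; the blade is also about 2.5 mm high. Correcting both.

Call:
send_rows:
  targets:
    - [[0,-0.003,0.0027,0,0,0.8,1],[0,-0.003,0.0027,0,0,0.8,1],[0,-0.003,0.0027,0,0,0.8,1],[0,-0.003,0.0027,0,0,0.8,1],[0,-0.003,0.0027,0,0,0.8,1]]

```text
time_s: 10.0
tool_pos: [0.3871, -0.3408, 0.0466]
ee_rot: [180.0, -0.0, 176.2]
wrist_force: [-0.3, -0.7, -1.1]
gripper_width: 0.0239
```

```bash
python3 blade.py; python3 - <<'E'
from h import *
S=snapshot('top');c=cv2.resize(S['color'][155:235,330:430],None,fx=7,fy=7,interpolation=cv2.INTER_CUBIC);cv2.imwrite('pics/t7.png',c)
# predicted outline check: slot edges and blade in pixels
st=sensors.sense();print(st['ee_rot'])
for n in ['top','side']:
    s=snapshot(n)
    C=cloud(s)
    x0=np.array([.555,-.3465]); a=np.radians(-3.2);u=np.array([np.cos(a),np.sin(a)]); v=np.array([-u[1],u[0]])
    l=(C[...,:2]-x0)@u; w=(C[...,:2]-x0)@v
    for nm,lo,hi,zl,zh in [('blade',-.11,-.03,.03,.06),('rack',0.01,.08,.055,.075)]:
        for k in np.linspace(lo,hi,4)[:-1]:
            d=(hi-lo)/3; m=(l>k)&(l<k+d)&(abs(w)<.07)&(C[...,2]>zl)&(C[...,2]<zh)
            W=w[m]; print(n,nm,round(k,3),m.sum(),'mid w',(np.percentile(W,[2,98]).mean()*1000).round(1),'width',(np.ptp(np.percentile(W,[2,98]))*1000).round(1))
E
```

```text
side 310 201 plane z=-0.0180*l+0.0378*w+-0.0024 rms 0.002 z at l=.0525,.1375: -0.0033 -0.0048
  l 0.06046435 0.13683382 w [-0.024   0.0325] ((0.09863901138305664, 0.0020662564784288406), (0.06266028434038162, 0.07639747858047485), 89.7599868774414)
   scraper_tip 0.89 [365.6 163.3] [ 0.5266 -0.3448  0.0466]
   rack_mouth 0.9 [355.7 159.1] [ 0.5668 -0.3475  0.04  ]
top 286 215 plane z=0.0261*l+0.0148*w+-0.0065 rms 0.0042 z at l=.0525,.1375: -0.0051 -0.0029
  l 0.060331248 0.13909267 w [-0.0224  0.0328] ((0.0999469980597496, 0.004726951941847801), (0.07843459397554398, 0.05601683631539345), 0.8573024272918701)
   scraper_tip 0.7 [377.4 200.8] [ 0.5109 -0.3293  0.0466]
   rack_mouth 0.69 [380.1 187.6] [ 0.5622 -0.3398  0.04  ]
[ 0.38714064 -0.34082483  0.04659652]
[-1.79997441e+02  2.36755974e-03  1.76209594e+02]
top blade -0.11 77 mid w 1.2 width 52.3
top blade -0.083 104 mid w -1.1 width 52.4
top blade -0.057 104 mid w 0.7 width 53.4
top rack 0.01 139 mid w 0.6 width 97.5
top rack 0.033 131 mid w 0.7 width 94.7
top rack 0.057 138 mid w 0.6 width 95.6
side blade -0.11 104 mid w -0.2 width 53.4
side blade -0.083 109 mid w -0.6 width 55.4
side blade -0.057 100 mid w 0.1 width 56.2
side rack 0.01 147 mid w 0.8 width 98.6
side rack 0.033 147 mid w 0.4 width 100.0
side rack 0.057 140 mid w 1.1 width 98.2
```

View pics/t7.png

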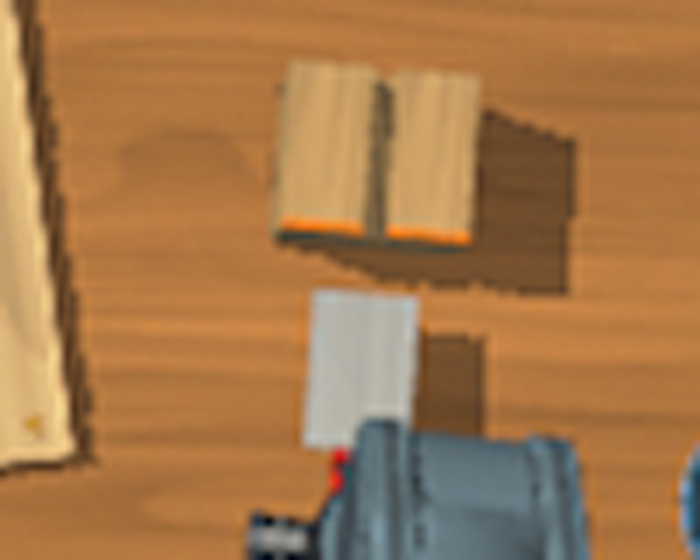

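Blade and rack centrelines now agree within 1 mm. Inserting the first part.

Call:
send_rows:
  targets:
    - [[-0.006,0.0005,-0.0007,0,0,0,1],[-0.016,0.0007,-0.0007,0,0,0,1],[-0.026,0.0009,-0.0007,0,0,0,1],[-0.032,0.001,-0.0007,0,0,0,1],[-0.038,0.001,-0.0007,0,0,0,1],[-0.044,0.001,-0.0007,0,0,0,1],[-0.05,0.001,-0.0007,0,0,0,1],[-0.05,0.001,-0.0007,0,0,0,1]]

```text
time_s: 11.12
tool_pos: [0.4387, -0.3431, 0.0474]
ee_rot: [180.0, 0.1, 176.3]
wrist_force: [0.1, -0.1, -0.8]
gripper_width: 0.024
```

```bash
python3 - <<'E'
from h import *
S=snapshot('side');c=cv2.resize(S['color'][120:190,310:450],None,fx=5.6,fy=5.6,interpolation=cv2.INTER_CUBIC);
T=snapshot('top');d=cv2.resize(T['color'][160:230,340:420],None,fx=5.6,fy=5.6,interpolation=cv2.INTER_CUBIC);cv2.imwrite('pics/s8.png',c);cv2.imwrite('pics/t8.png',d)
st=sensors.sense();print(st['tool_pos'],st['wrist_force'],st['ft_torque'])
E
```

```text
[ 0.43704234 -0.34311792  0.04715588] [ 0.36896547  0.11143029 -1.35535462] [0.01772502 0.10809649 0.02814481]
```

View pics/s8.png

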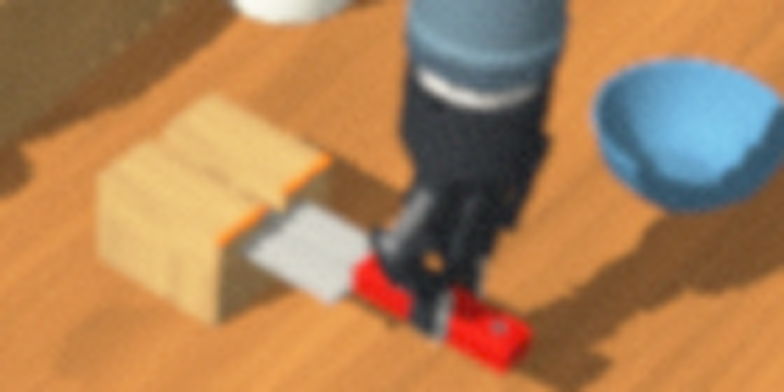

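View pics/t8.png

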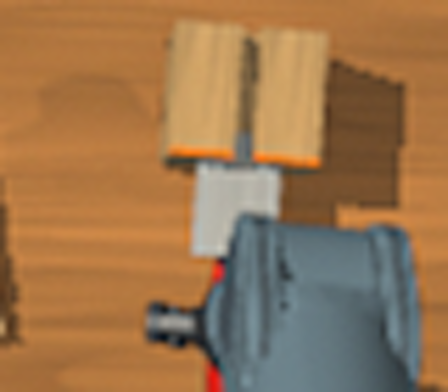

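The blade is in the slot with no contact force: crop s8 (255,240), and the slit shows steel at t8 (245,148). Continuing.

Call:
send_rows:
  targets:
    - [[-0.008,0.0002,0,0,0,0,1],[-0.018,0.0003,0,0,0,0,1],[-0.028,0.0004,0,0,0,0,1],[-0.038,0.0005,0,0,0,0,1],[-0.046,0.0006,0,0,0,0,1],[-0.052,0.0006,0,0,0,0,1],[-0.056,0.0006,0,0,0,0,1],[-0.058,0.0006,0,0,0,0,1],[-0.058,0.0006,0,0,0,0,1],[-0.058,0.0006,0,0,0,0,1]]

```text
time_s: 12.05
tool_pos: [0.4946, -0.3465, 0.0471]
ee_rot: [-180.0, -0.0, 176.2]
wrist_force: [-0.1, 0.4, -1.0]
gripper_width: 0.024
```

Call:
send_rows:
  targets:
    - [[-0.001,0,0,0,0,0,1],[-0.002,0,0,0,0,0,1],[-0.003,0,0,0,0,0,1],[-0.004,0,0,0,0,0,1],[-0.004,0,0,0,0,0,1],[-0.004,0,0,0,0,0,1]]

```text
time_s: 12.55
tool_pos: [0.499, -0.3467, 0.0473]
ee_rot: [180.0, 0.0, 176.2]
wrist_force: [-0.2, -0.6, -0.6]
gripper_width: 0.0241
```

Call:
send_rows:
  targets:
    - [[-0.001,0,0,0,0,0,1],[-0.002,0,0,0,0,0,1],[-0.003,0,0,0,0,0,1],[-0.003,0,0,0,0,0,1]]

```text
time_s: 12.88
tool_pos: [0.5023, -0.3468, 0.0473]
ee_rot: [180.0, 0.0, 176.2]
wrist_force: [0.5, -0.8, -1.5]
gripper_width: 0.0245
```

```bash
python3 - <<'E'
from h import *
S=snapshot('side');c=cv2.resize(S['color'][120:190,310:450],None,fx=5.6,fy=5.6,interpolation=cv2.INTER_CUBIC);
cv2.imwrite('pics/s9.png',c)
st=sensors.sense();print(st['tool_pos'],st['wrist_force'],st['ft_torque'])
E
```

```text
[ 0.50215131 -0.34685553  0.04730559] [ 0.44717149  0.74983811 -1.56706544] [-0.0002844   0.09600428  0.0234519 ]
```

View pics/s9.png

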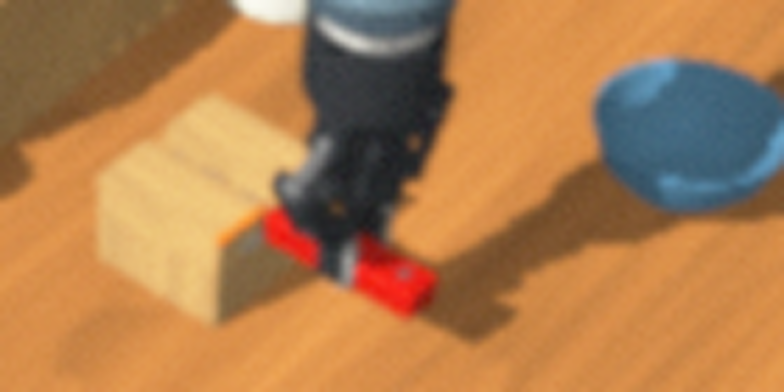

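The shoulder is nearly at the front, with a thin strip of blade visible at (258,240). Creeping on until contact.

Call:
send_rows:
  targets:
    - [[-0.001,0,0,0,0,0,1],[-0.002,0,0,0,0,0,1],[-0.002,0,0,0,0,0,1]]

```text
time_s: 13.18
tool_pos: [0.5024, -0.347, 0.0469]
ee_rot: [180.0, -0.2, 176.2]
wrist_force: [-3.6, 0.8, 1.8]
gripper_width: 0.0241
```

Call:
send_rows:
  targets:
    - [[-0.001,0,0,0,0,0,1],[-0.002,0,0,0,0,0,1],[-0.002,0,0,0,0,0,1]]

```text
time_s: 13.43
tool_pos: [0.5025, -0.347, 0.0466]
ee_rot: [180.0, -0.4, 176.2]
wrist_force: [-8.9, 1.7, 5.4]
gripper_width: 0.0239
```

```bash
python3 - <<'E'
from h import *
S=snapshot('side');c=cv2.resize(S['color'][140:180,335:395],None,fx=12,fy=12,interpolation=cv2.INTER_CUBIC);
cv2.imwrite('pics/s10.png',c)
T=snapshot('top');d=cv2.resize(T['color'][160:220,350:410],None,fx=8,fy=8,interpolation=cv2.INTER_CUBIC);cv2.imwrite('pics/t10.png',d)
x0=np.array([.555,-.3465]);a=np.radians(-3.2);u=np.array([np.cos(a),np.sin(a)])
C=cloud(S);m=comp(colmask(S,'red'),335,420,140,200)&(S['z_map']>0); l=(C[m][:,:2]-x0)@u; print('red l',np.percentile(l,[0,2,98,100]))
E
```

```text
red l [-0.10796757 -0.10596232 -0.00384792 -0.00053423]
```

View pics/s10.png

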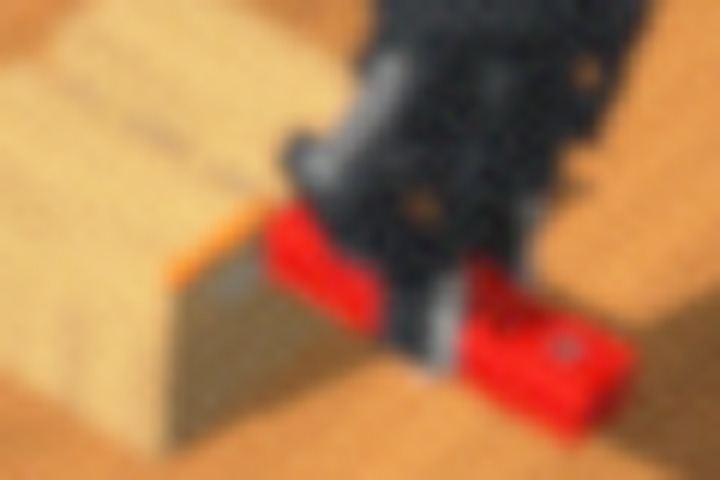

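View pics/t10.png

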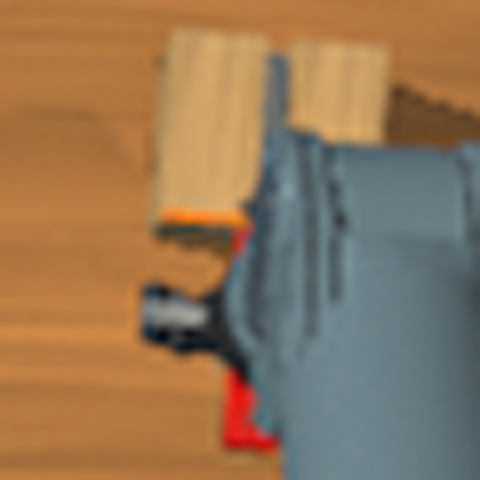

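Seated: the handle's front is at the rack face (red ends 0.5 mm from it), the blade fills the slit, and contact force is building. I relieve it, lower onto the slot floor and release.

Call:
send_rows:
  targets:
    - [[0.001,0,0.0008,0,0,0,1],[0.002,0,0.0016,0,0,0,1],[0.0025,0,0.0024,0,0,0,1],[0.0025,0,0.0024,0,0,0,1],[0.0025,0,0.0024,0,0,0,0.4],[0.0025,0,0.0024,0,0,0,0.4],[0.0025,0,0.0024,0,0,0,0.4],[0.0025,0,0.0024,0,0,0,0.4],[0.0025,0,0.0024,0,0,0,0.4]]
  squeeze: 40

```text
time_s: 14.28
tool_pos: [0.5042, -0.3469, 0.0451]
ee_rot: [-180.0, 0.1, 176.2]
wrist_force: [0.4, -0.1, 0.1]
gripper_width: 0.0509
```

Call:
send_rows:
  targets:
    - [[0,0,-0.01,0,0,0,0.4],[0,0,-0.025,0,0,0,0.4],[0,0,-0.045,0,0,0,0.4],[0,0,-0.07,0,0,0,0.4],[0,0,-0.1,0,0,0,0.4],[0,0,-0.12,0,0,0,0.4],[0,0,-0.12,0,0,0,0.4]]

```text
time_s: 14.87
tool_pos: [0.5067, -0.3481, 0.1713]
ee_rot: [-179.8, 0.5, 176.2]
wrist_force: [0.2, -0.4, -0.7]
gripper_width: 0.0514
```

```bash
python3 - <<'E'
from h import *
S=snapshot('side');c=cv2.resize(S['color'][130:190,320:410],None,fx=8,fy=8,interpolation=cv2.INTER_CUBIC);
cv2.imwrite('pics/s11.png',c)
x0=np.array([.555,-.3465]);a=np.radians(-3.2);u=np.array([np.cos(a),np.sin(a)]);v=np.array([-u[1],u[0]])
C=cloud(S);m=comp(colmask(S,'red'),335,420,140,200)&(S['z_map']>0); l=(C[m][:,:2]-x0)@u; print('red l',np.percentile(l,[0,2,98,100]),'z',np.percentile(C[m][:,2],[2,50,98]))
T=snapshot('top');d=cv2.resize(T['color'][120:260,240:420],None,fx=4,fy=4,interpolation=cv2.INTER_CUBIC);cv2.imwrite('pics/t11.png',d)
st=sensors.sense();print(st['tool_pos'],st['ee_rot'],st['wrist_force'])
E
```

```text
red l [-0.10725255 -0.10495779 -0.00450433  0.00926003] z [0.04001293 0.05602116 0.06098379]
[ 0.50414144 -0.34739539  0.16682111] [-1.79901695e+02  1.34666557e-01  1.76206407e+02] [-0.32159688 -0.02677107 -1.05885593]
```

View pics/s11.png

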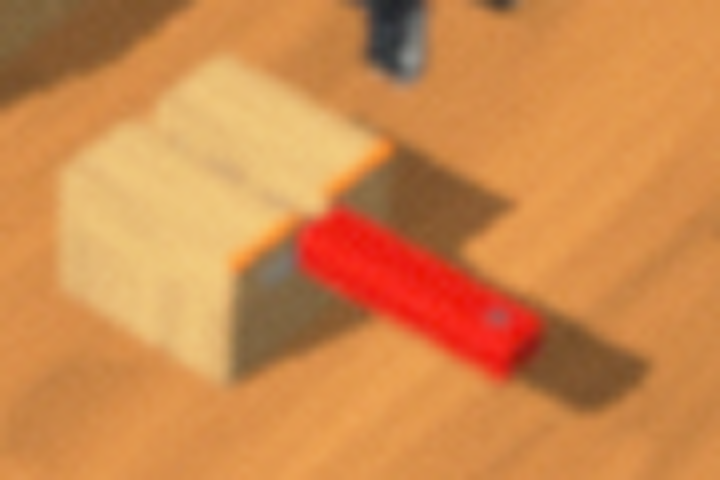

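View pics/t11.png

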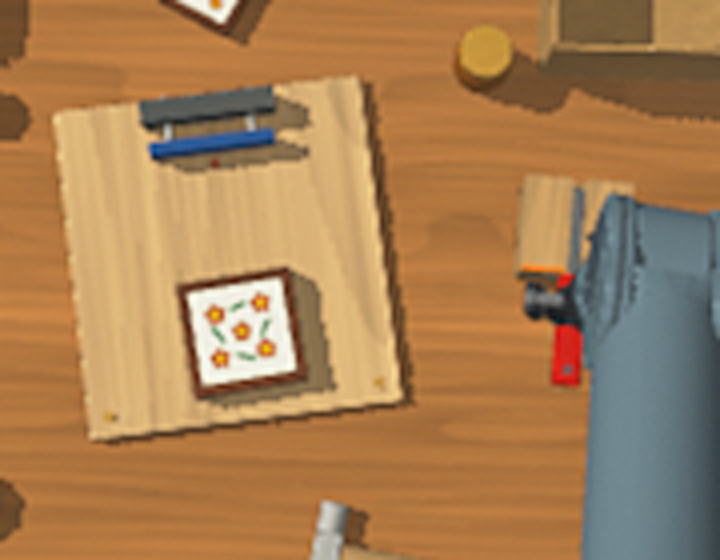

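The scraper rests fully in the slot, released: handle from s11 (300,240) to (540,330), blade filling the slit at t11 (577,225). Next I refine the jig, fence and frame before the push.

```bash
cat > meas.py <<'E'
from h import *
res={}
for n in ['top','side']:
    s=snapshot(n); C=cloud(s); 
    hsv=cv2.cvtColor(s['color'],cv2.COLOR_BGR2HSV)
    inb=(C[...,0]>.38)&(C[...,0]<.78)&(C[...,1]>-.23)&(C[...,1]<.2)&(s['z_map']>0)
    # frame
    m=inb&(C[...,0]<.66)&(C[...,2]>.033)&(C[...,2]<.05)&(C[...,1]<.06)&(C[...,1]>-.13)
    m=cv2.morphologyEx(m.astype(np.uint8),cv2.MORPH_OPEN,np.ones((3,3)))>0
    nl,lab,stt,_=cv2.connectedComponentsWithStats(m.astype(np.uint8))
    if nl>1:
        k=1+np.argmax(stt[1:,4]); m=lab==k
        print(n,'frame',m.sum(),cv2.minAreaRect(C[m][:,:2].astype(np.float32)))
    m=inb&colmask(s,'blue')&(C[...,2]>.03); P=C[m]
    T=P[P[:,2]>.040][:,:2].astype(np.float32); print(n,'blue',len(T),cv2.minAreaRect(T))
    m=inb&(C[...,0]>.67)&(C[...,2]>.028)&(C[...,2]<.06)&(hsv[...,1]<110); T=C[m][:,:2].astype(np.float32); print(n,'housing',len(T),cv2.minAreaRect(T))
    o=models.trace(n,'jig')[0]; m=(o['pixels']&inb&(C[...,2]<.022)).astype(np.uint8); m=cv2.morphologyEx(m,cv2.MORPH_OPEN,np.ones((3,3)))>0
    print(n,'jig',round(o['p'],2),m.sum(),cv2.minAreaRect(C[m][:,:2].astype(np.float32)))
E
python3 meas.py
```

```text
top frame 745 ((0.49543556571006775, -0.035508058965206146), (0.11012863367795944, 0.10974650084972382), 11.054292678833008)
top blue 85 ((0.6759039163589478, -0.00351126492023468), (0.01161827053874731, 0.11200659722089767), 8.601728439331055)
top housing 251 ((0.6972465515136719, 0.0018454492092132568), (0.055957455188035965, 0.12933628261089325), 8.86904525756836)
top jig 0.96 4989 ((0.5710428953170776, -0.015319183468818665), (0.3204335570335388, 0.3062772750854492), 8.574052810668945)
side frame 1239 ((0.49187904596328735, -0.03635624051094055), (0.11183889210224152, 0.11442187428474426), 10.544286727905273)
side blue 144 ((0.6721696853637695, -0.00027144700288772583), (0.016001403331756592, 0.12167453020811081), 9.626509666442871)
side housing 418 ((0.7026073336601257, 0.0020516514778137207), (0.1363777220249176, 0.05193324759602547), 87.46329498291016)
side jig 0.68 7126 ((0.5698332190513611, -0.02485831081867218), (0.3231753706932068, 0.3175767660140991), 8.967716217041016)
```

```bash
python3 - <<'E'
from h import *
st=sensors.sense();print(st['tool_pos'],st['ee_rot'],st['wrist_force'])
plan([.406,-.049,.09],188.7,(st['tool_pos'],[180,0,176.2]))
E
```

```text
[ 0.50273875 -0.34671266  0.16395768] [ 1.79951133e+02 -9.64719148e-02  1.76214965e+02] [-0.1366788   0.10699437  0.18123689]
shift [0.1163 0.2906 0.074 ] turn [ -0.    0.  -12.5]
```

Call:
send_rows:
  targets:
    - [[0.1163,0.2906,0.04,0,0,-12.5,0.3],[0.1163,0.2906,0.04,0,0,-12.5,0.3],[0.1163,0.2906,0.04,0,0,-12.5,0.3],[0.1163,0.2906,0.05,0,0,-12.5,0.3],[0.1163,0.2906,0.06,0,0,-12.5,0.3],[0.1163,0.2906,0.07,0,0,-12.5,0.3],[0.1163,0.2906,0.074,0,0,-12.5,0.3],[0.1163,0.2906,0.074,0,0,-12.5,0.3],[0.1163,0.2906,0.074,0,0,-12.5,0.3],[0.1163,0.2906,0.074,0,0,-12.5,0.3],[0.1163,0.2906,0.074,0,0,-12.5,0.3],[0.1163,0.2906,0.074,0,0,-12.5,0.3],[0.1163,0.2906,0.074,0,0,-12.5,0.3],[0.1163,0.2906,0.074,0,0,-12.5,0.3]]

```text
time_s: 16.33
tool_pos: [0.4071, -0.0504, 0.091]
ee_rot: [-180.0, 0.0, -171.4]
wrist_force: [0.7, -1.5, -0.1]
gripper_width: 0.06
```

```bash
python3 - <<'E'
from h import *
S=snapshot('side');c=cv2.resize(S['color'][130:290,215:415],None,fx=4,fy=3.7,interpolation=cv2.INTER_CUBIC);
cv2.imwrite('pics/s12.png',c)
st=sensors.sense();print(st['tool_pos'],st['ee_rot'],st['wrist_force'],st['qpos'].round(1))
E
```

```text
[ 0.40698025 -0.05023557  0.09101341] [-1.79985256e+02  2.27574079e-02 -1.71403352e+02] [ 0.48101042  0.2122016  -1.04700346] [ 38.8  29.2 -45.3 126.7  35.1  37.2  66.7]
```

View pics/s12.png

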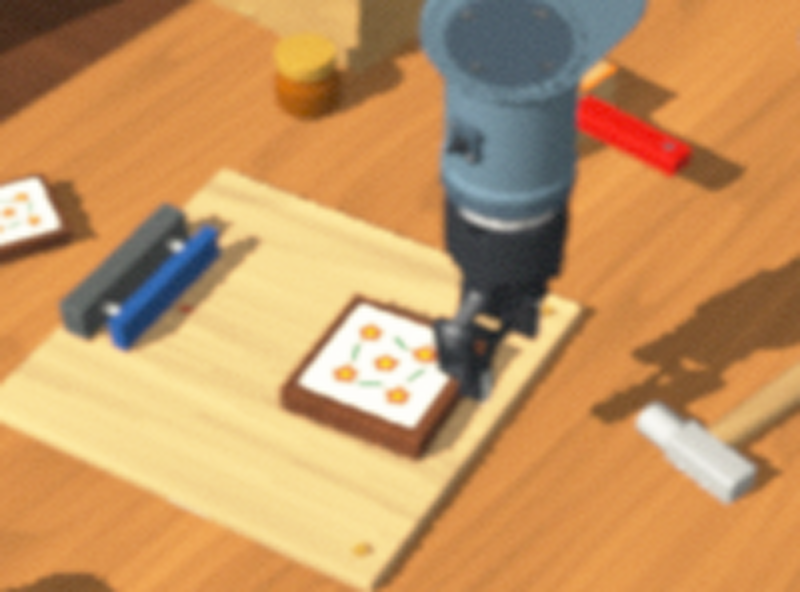

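The gripper stands behind the frame's near side, which is at crop (455,400). Descending.

Call:
send_rows:
  targets:
    - [[0,0,0.01,0,0,0,0.3],[0,0,0.03,0,0,0,0.3],[0,0,0.05,0,0,0,0.3],[0,0,0.06,0,0,0,0.3],[0,0,0.066,0,0,0,0.3],[0,0,0.07,0,0,0,0.3],[0,0,0.071,0,0,0,0.3],[0,0,0.071,0,0,0,0.3],[0,0,0.071,0,0,0,0.3]]

```text
time_s: 17.13
tool_pos: [0.4071, -0.0495, 0.0204]
ee_rot: [-180.0, 0.0, -171.3]
wrist_force: [0.8, 0.5, -0.1]
gripper_width: 0.0592
```

```bash
python3 - <<'E'
from h import *
S=snapshot('side');c=cv2.resize(S['color'][130:290,215:415],None,fx=4,fy=3.7,interpolation=cv2.INTER_CUBIC);
cv2.imwrite('pics/s13.png',c)
st=sensors.sense();print(st['tool_pos'],st['ee_rot'],st['wrist_force'],st['qpos'].round(1))
a=np.radians(8.7);u=np.array([np.cos(a),np.sin(a)]);v=np.array([-u[1],u[0]]);B=np.array([.674,-.002])
d=st['tool_pos'][:2]-B;print('along',d@u,'w',d@v)
E
```

```text
[ 0.40709541 -0.04951437  0.02039712] [-1.79978947e+02  5.60641970e-02 -1.71309879e+02] [ 0.14279285  0.25299354 -0.13401036] [ 30.6  36.6 -35.8 128.1  46.3  28.8  56.8]
along -0.27102061618167383 w -0.00659546215131321
```

View pics/s13.png

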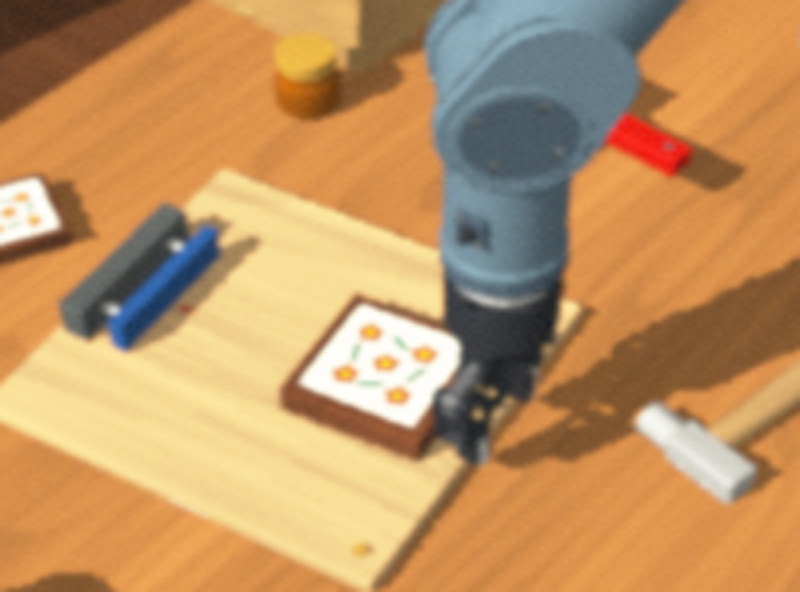

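Call:
send_rows:
  targets:
    - [[-0.005,0,0,0,0,0,0.3],[-0.01,0,0,0,0,0,0.3],[-0.013,0,0,0,0,0,0.3],[-0.016,0,0,0,0,0,0.3],[-0.019,0,0,0,0,0,0.3],[-0.022,0,0,0,0,0,0.3],[-0.026,0,0,0,0,0,0.3],[-0.031,0.0005,0,0,0,0,0.3],[-0.036,0.001,0,0,0,0,0.3],[-0.041,0.0014,0,0,0,0,0.3],[-0.046,0.0018,0,0,0,0,0.3],[-0.051,0.0022,0,0,0,0,0.3],[-0.056,0.0026,0,0,0,0,0.3],[-0.061,0.003,0,0,0,0,0.3],[-0.066,0.0034,0,0,0,0,0.3],[-0.071,0.0038,0,0,0,0,0.3],[-0.076,0.0042,0,0,0,0,0.3],[-0.081,0.0046,0,0,0,0,0.3],[-0.086,0.005,0,0,0,0,0.3],[-0.088,0.005,0,0,0,0,0.3]]

```text
time_s: 18.85
tool_pos: [0.4938, -0.0307, 0.02]
ee_rot: [180.0, 0.0, -171.3]
wrist_force: [-2.7, -0.2, 0.2]
gripper_width: 0.0597
```

```bash
python3 meas.py; python3 - <<'E'
from h import *
S=snapshot('side');c=cv2.resize(S['color'][130:290,215:415],None,fx=4,fy=3.7,interpolation=cv2.INTER_CUBIC);
cv2.imwrite('pics/s14.png',c)
st=sensors.sense();print(st['tool_pos'],st['ee_rot'],st['wrist_force'])
a=np.radians(8.7);u=np.array([np.cos(a),np.sin(a)]);v=np.array([-u[1],u[0]]);B=np.array([.674,-.002])
d=st['tool_pos'][:2]-B;print('along',d@u,'w',d@v)
E
```

```text
top frame 139 ((0.5865121483802795, -0.05684128403663635), (0.07864229381084442, 0.03632589802145958), 35.111167907714844)
top blue 85 ((0.5981630682945251, 0.02761215716600418), (0.09861970692873001, 0.2267240732908249), 67.5419692993164)
top housing 246 ((0.6974793076515198, 0.0020195171236991882), (0.056692034006118774, 0.12950827181339264), 8.216456413269043)
top jig 0.84 3846 ((0.5712466239929199, -0.01746608316898346), (0.31879302859306335, 0.29963812232017517), 8.915120124816895)
side frame 740 ((0.5574538707733154, -0.02441585808992386), (0.10951592773199081, 0.11464253067970276), 10.370229721069336)
side blue 135 ((0.6725478172302246, 0.00015015900135040283), (0.014708067290484905, 0.11706475913524628), 10.321050643920898)
side housing 419 ((0.7021801471710205, 0.003979329019784927), (0.13162049651145935, 0.052652157843112946), 89.8199462890625)
side jig 0.97 6501 ((0.5745337605476379, -0.024245023727416992), (0.3327060043811798, 0.31862497329711914), 8.88215446472168)
[ 0.49324644 -0.03098892  0.02006392] [ 1.79996510e+02  4.97382601e-02 -1.71285001e+02] [ 0.26523084  0.82854263 -0.42123308]
along -0.18305868005235998 w -0.001314439746063791
```

View pics/s14.png

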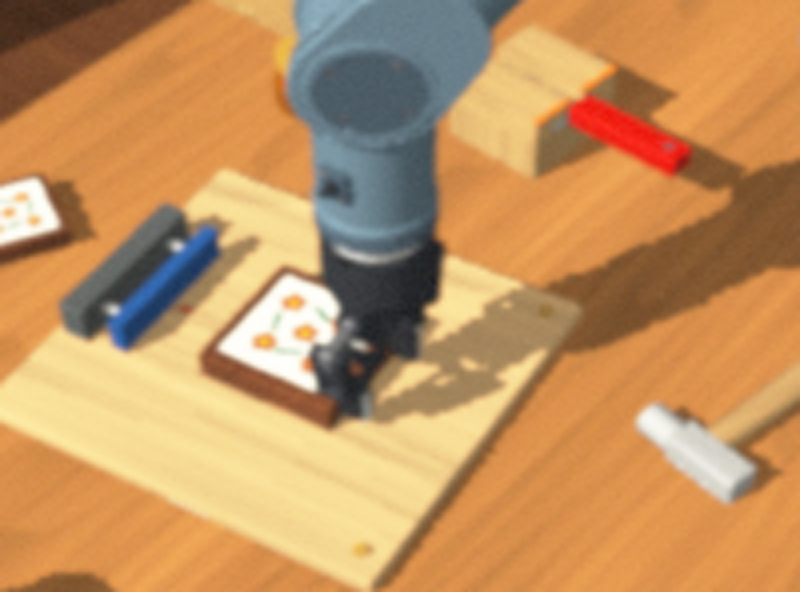

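```bash
python3 - <<'E'
from h import *
S=snapshot('side');c=cv2.resize(S['color'][180:245,225:315],None,fx=8.8,fy=8.8,interpolation=cv2.INTER_CUBIC);
cv2.imwrite('pics/s15.png',c)
T=snapshot('top');c=cv2.resize(T['color'][140:210,260:340],None,fx=8,fy=8,interpolation=cv2.INTER_CUBIC);
cv2.imwrite('pics/t15.png',c)
E
```

```text
(no output)
```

View pics/s15.png

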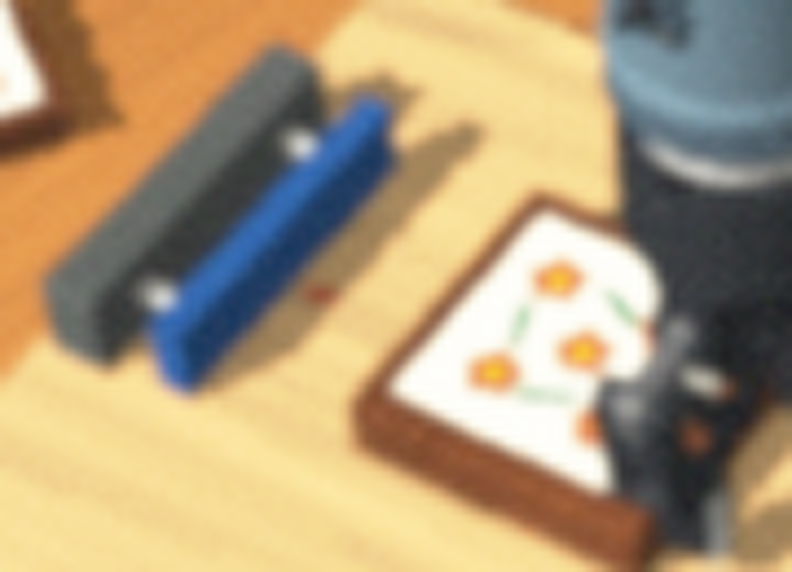

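View pics/t15.png

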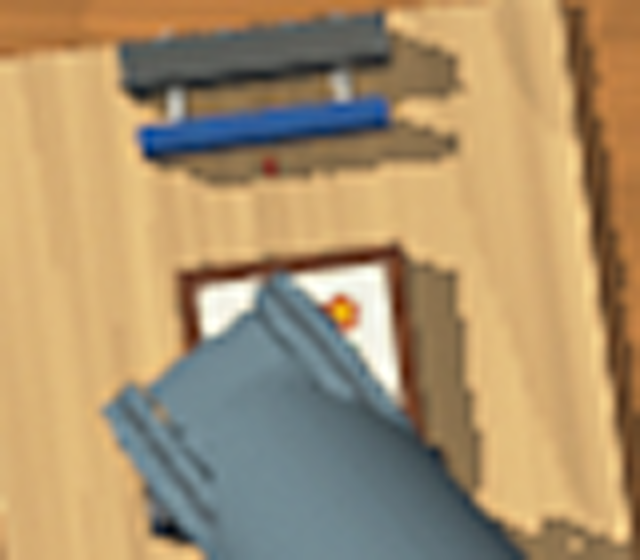

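```bash
python3 - <<'E'
from h import *
a=np.radians(8.7);u=np.array([np.cos(a),np.sin(a)]);v=np.array([-u[1],u[0]]);B=np.array([.674,-.002])
S=snapshot('side');T=snapshot('top')
def ps(x,y,z): w=atz(S,225+(x+.5)/8.8-.5,180+(y+.5)/8.8-.5,z)[:2]; return w
def pt(x,y,z): return atz(T,260+(x+.5)/8-.5,140+(y+.5)/8-.5,z)[:2]
def sh(n,p): d=p-B; print(n,p.round(4),'along %.1f w %.1f'%(d@u*1000,d@v*1000))
for n,x,y,z in [('fl',360,400,.041),('fr',540,193,.041),('nl',650,518,.041),('barLnear',188,342,.047),('barLfar',155,322,.047),('barRfar',370,97,.047),('barRnear',392,118,.047)]: sh('side '+n,ps(x,y,z))
for n,x,y,z in [('fl',180,275,.041),('fr',402,247,.041),('barLfar',140,127,.047),('barRfar',387,98,.047),('barLnearbot',143,158,.017),('reddot',270,165,.015)]: sh('top '+n,pt(x,y,z))
p=ps(322,292,.015); sh('side dot',p)
for e in [(ps(360,400,.041),ps(540,193,.041)),(pt(180,275,.041),pt(402,247,.041)),(ps(155,322,.047),ps(370,97,.047)),(pt(140,127,.047),pt(387,98,.047))]:
    d=e[0]-e[1]; print('yaw',np.degrees(np.arctan2(-d[0],d[1])),np.linalg.norm(d)); 
E
```

```text
side fl [0.599  0.0362] along -68.4 w 49.1
side fr [ 0.615  -0.0669] along -68.1 w -55.2
side nl [0.4961 0.0143] along -173.4 w 43.0
side barLnear [0.6546 0.0566] along -10.3 w 60.8
side barLfar [0.669  0.0572] along 4.0 w 59.3
side barRfar [ 0.6856 -0.0598] along 2.8 w -58.9
side barRnear [ 0.673  -0.0573] along -9.4 w -54.5
top fl [0.6042 0.0339] along -63.6 w 46.0
top fr [ 0.6206 -0.0711] along -63.3 w -60.2
top barLfar [0.6738 0.0549] along 8.4 w 56.3
top barRfar [ 0.6911 -0.062 ] along 7.8 w -61.9
top barLnearbot [0.6646 0.0561] along -0.5 w 58.8
top reddot [ 0.6633 -0.0053] along -11.0 w -1.6
side dot [ 0.6587 -0.0046] along -15.5 w -0.2
yaw 8.859474580977393 0.10429419653346271
yaw 8.874428156775272 0.10623131012548535
yaw 8.089174993168816 0.11824632876956102
yaw 8.433084484769154 0.11815263492701483
```

The frame is square (yaw 8.9° against fence ~8.3°), about 4 mm right of centre, with a gap of ~58 mm. Pushing on with a small leftward component.

Call:
send_rows:
  targets:
    - [[-0.004,0.0005,0,0,0,0,0.3],[-0.008,0.001,0,0,0,0,0.3],[-0.012,0.0015,0,0,0,0,0.3],[-0.016,0.002,0,0,0,0,0.3],[-0.02,0.0025,0,0,0,0,0.3],[-0.024,0.003,0,0,0,0,0.3],[-0.028,0.0035,0,0,0,0,0.3],[-0.032,0.004,0,0,0,0,0.3],[-0.036,0.0045,0,0,0,0,0.3],[-0.04,0.005,0,0,0,0,0.3],[-0.043,0.0053,0,0,0,0,0.3],[-0.046,0.0055,0,0,0,0,0.3],[-0.048,0.0055,0,0,0,0,0.3],[-0.048,0.0055,0,0,0,0,0.3],[-0.048,0.0055,0,0,0,0,0.3]]

```text
time_s: 20.55
tool_pos: [0.5403, -0.0181, 0.02]
ee_rot: [180.0, 0.1, -171.3]
wrist_force: [-1.1, -0.4, 0.8]
gripper_width: 0.0599
```

```bash
cat > st.py <<'E'
from h import *
import sys
k=sys.argv[1]
S=snapshot('side');c=cv2.resize(S['color'][180:245,225:315],None,fx=8.8,fy=8.8,interpolation=cv2.INTER_CUBIC);cv2.imwrite(f'pics/s{k}.png',c)
T=snapshot('top');c=cv2.resize(T['color'][140:210,260:340],None,fx=8,fy=8,interpolation=cv2.INTER_CUBIC);cv2.imwrite(f'pics/t{k}.png',c)
F=[]
for i in range(3):
    st=sensors.sense(); F.append(st['wrist_force']); snapshot('top')
F=np.array(F).mean(0)
a=np.radians(8.7);u=np.array([np.cos(a),np.sin(a)]);v=np.array([-u[1],u[0]]);B=np.array([.674,-.002])
d=st['tool_pos'][:2]-B;print('t',st['time_s'],'along %.2f w %.2f mm'%(d@u*1e3,d@v*1e3),'push %.2f lat %.2f fz %.2f'%(-F[:2]@u,F[:2]@v,F[2]),st['ee_rot'].round(2),st['ft_torque'].round(2))
E
python3 st.py 16
```

```text
t 20.75 along -135.14 w 4.18 mm push -0.29 lat 0.40 fz 0.22 [ 1.8000e+02  4.0000e-02 -1.7129e+02] [-0.03  0.02  0.03]
```

View pics/s16.png

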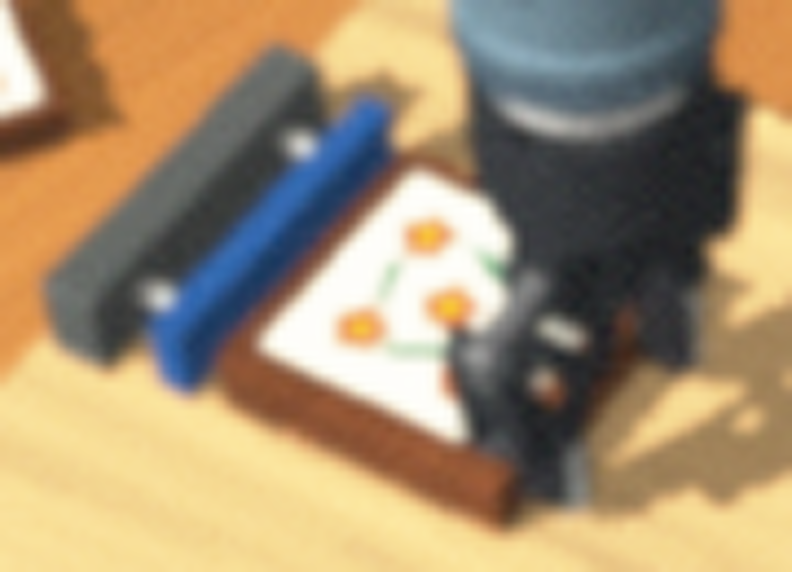

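View pics/t16.png

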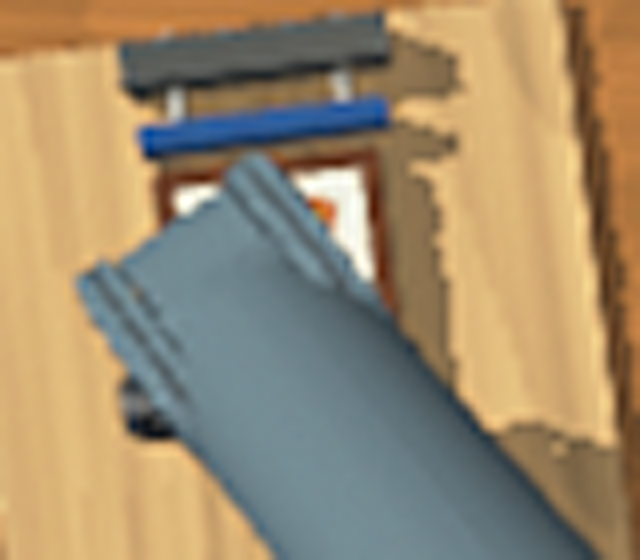

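The frame is nearly centred: top view frame 158–378 against bar 143–388. About 10 mm of gap remains, so I creep forward.

Call:
send_rows:
  targets:
    - [[-0.002,0,0,0,0,0,0.3],[-0.004,0,0,0,0,0,0.3],[-0.006,0,0,0,0,0,0.3],[-0.008,0,0,0,0,0,0.3],[-0.009,0,0,0,0,0,0.3],[-0.01,0,0,0,0,0,0.3],[-0.011,0,0,0,0,0,0.3],[-0.012,0,0,0,0,0,0.3],[-0.012,0,0,0,0,0,0.3],[-0.012,0,0,0,0,0,0.3]]

```text
time_s: 21.63
tool_pos: [0.5502, -0.0168, 0.0196]
ee_rot: [-180.0, -0.1, -171.3]
wrist_force: [-5.1, -1.4, 3.1]
gripper_width: 0.0597
```

```bash
python3 st.py 17
```

```text
t 21.8333 along -124.63 w 4.04 mm push 5.89 lat 0.04 fz 3.45 [-1.7997e+02 -1.4000e-01 -1.7129e+02] [-0.21  1.16  0.05]
```

Call:
send_rows:
  targets:
    - [[-0.001,0,0,0,0,0,0.3],[-0.002,0,0,0,0,0,0.3],[-0.003,0,0,0,0,0,0.3],[-0.004,0,0,0,0,0,0.3],[-0.004,0,0,0,0,0,0.3],[-0.004,0,0,0,0,0,0.3]]

```text
time_s: 22.38
tool_pos: [0.5511, -0.0168, 0.0192]
ee_rot: [-179.9, -0.5, -171.3]
wrist_force: [-14.0, -2.9, 10.1]
gripper_width: 0.0596
```

```bash
python3 st.py 18
```

```text
t 22.5833 along -123.72 w 3.98 mm push 13.83 lat -0.02 fz 10.77 [-179.91   -0.47 -171.27] [-0.34  2.79  0.08]
```

Force is rising with almost no motion and Fz is up, so something is obstructing. Looking before pushing further.

View pics/s18.png

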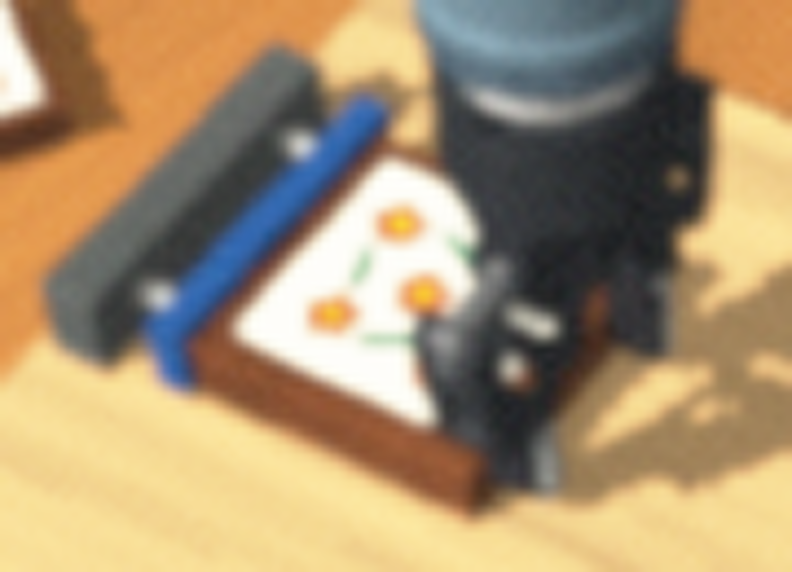

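View pics/t18.png

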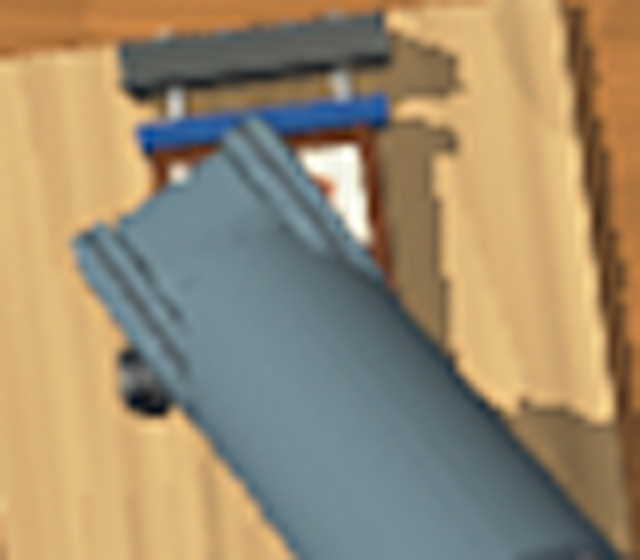

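```bash
python3 - <<'E'
from h import *
S=snapshot('side');cv2.imwrite('pics/s19.png',S['color'])
E
```

```text
(no output)
```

View pics/s19.png

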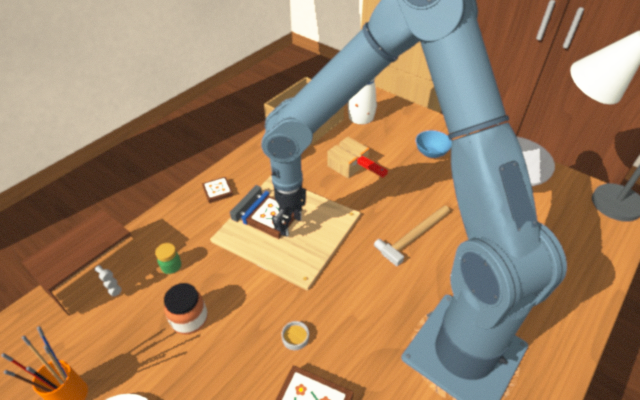

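The frame is flush on the bar, at s18 (190,340). The 10 N of Fz says the loaded arm is pressing the tile down and adding bed friction; Fz also rose with push against the rack. I ease off slightly and raise the command to unload it.

Call:
send_rows:
  targets:
    - [[0.0005,0,-0.0005,0,0,0,0.3],[0.001,0,-0.001,0,0,0,0.3],[0.0015,0,-0.0015,0,0,0,0.3],[0.0015,0,-0.0015,0,0,0,0.3],[0.0015,0,-0.0015,0,0,0,0.3]]

```text
time_s: 23.1
tool_pos: [0.5519, -0.0167, 0.0205]
ee_rot: [-180.0, -0.2, -171.3]
wrist_force: [-4.8, -1.5, -1.4]
gripper_width: 0.0596
```

```bash
python3 st.py 20
```

```text
t 23.3 along -122.92 w 3.93 mm push 5.71 lat 0.15 fz -1.98 [-179.97   -0.22 -171.27] [-0.28  1.17  0.1 ]
```

Unloaded as expected. Advancing in small combined steps.

Call:
send_rows:
  targets:
    - [[-0.001,0,-0.0003,0,0,0,0.3],[-0.002,0,-0.0006,0,0,0,0.3],[-0.003,0,-0.0009,0,0,0,0.3],[-0.003,0,-0.0009,0,0,0,0.3],[-0.003,0,-0.0009,0,0,0,0.3]]

```text
time_s: 23.77
tool_pos: [0.554, -0.0164, 0.021]
ee_rot: [-180.0, -0.3, -171.3]
wrist_force: [-7.2, -0.5, -2.4]
gripper_width: 0.0597
```

```bash
python3 st.py 21
```

```text
t 23.9667 along -120.75 w 3.92 mm push 7.23 lat 0.27 fz -2.45 [-179.97   -0.31 -171.27] [-0.34  1.5   0.15]
```

Call:
send_rows:
  targets:
    - [[-0.001,0,-0.0003,0,0,0,0.3],[-0.002,0,-0.0006,0,0,0,0.3],[-0.002,0,-0.0006,0,0,0,0.3],[-0.002,0,-0.0006,0,0,0,0.3]]

```text
time_s: 24.35
tool_pos: [0.5554, -0.0162, 0.0214]
ee_rot: [-180.0, -0.4, -171.3]
wrist_force: [-7.4, -1.8, -2.5]
gripper_width: 0.0598
```

```bash
python3 st.py 22
```

```text
t 24.55 along -119.31 w 3.88 mm push 8.31 lat 0.23 fz -2.31 [-179.96   -0.37 -171.27] [-0.32  1.67  0.18]
```

Call:
send_rows:
  targets:
    - [[-0.001,0,-0.0002,0,0,0,0.3],[-0.002,0,-0.0004,0,0,0,0.3],[-0.003,0,-0.0006,0,0,0,0.3],[-0.003,0,-0.0006,0,0,0,0.3],[-0.003,0,-0.0006,0,0,0,0.3]]

```text
time_s: 25.02
tool_pos: [0.5576, -0.0159, 0.0217]
ee_rot: [-180.0, -0.5, -171.3]
wrist_force: [-9.4, -1.2, -2.2]
gripper_width: 0.0598
```

```bash
python3 st.py 23
```

```text
t 25.2167 along -117.18 w 3.90 mm push 9.31 lat 0.48 fz -2.79 [-179.96   -0.47 -171.27] [-0.34  2.02  0.21]
```

View pics/s23.png

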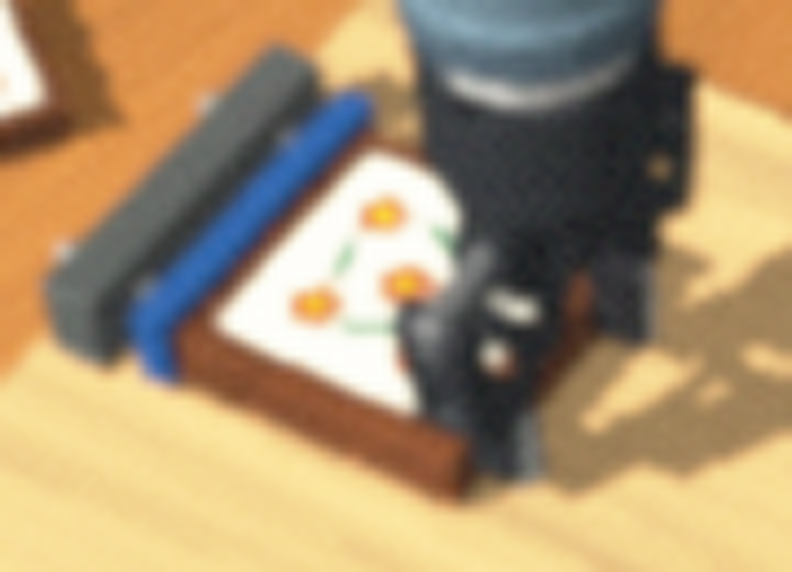

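View pics/t23.png

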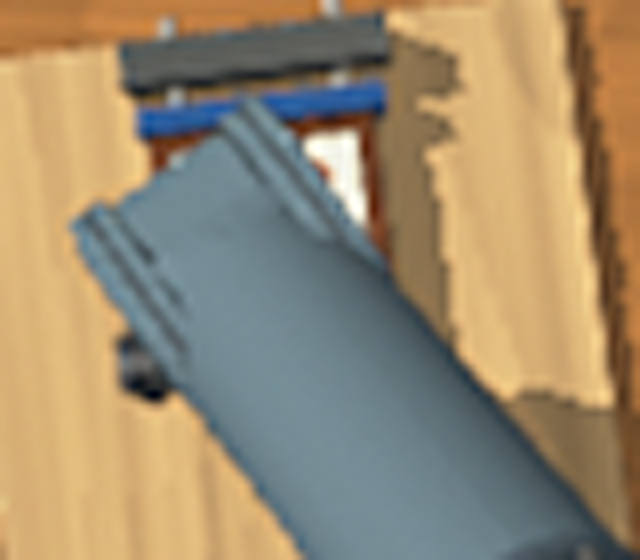

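The bar is clearly pushed in: bar right end is now at t23 row 95, was 110, and the rods show behind the housing. Fz of about −2.8 N slightly lifts the near edge, so I lower a little and add about 1 mm.

Call:
send_rows:
  targets:
    - [[-0.0005,0,0.0002,0,0,0,0.3],[-0.001,0,0.0004,0,0,0,0.3],[-0.0015,0,0.0004,0,0,0,0.3],[-0.0015,0,0.0004,0,0,0,0.3],[-0.0015,0,0.0004,0,0,0,0.3],[-0.0015,0,0.0004,0,0,0,0.3]]

```text
time_s: 25.77
tool_pos: [0.5585, -0.0157, 0.0211]
ee_rot: [-180.0, -0.5, -171.3]
wrist_force: [-11.1, -1.2, -2.4]
gripper_width: 0.0599
```

```bash
python3 st.py 24; python3 - <<'E'
from h import *
# fence displacement: blue bar top vs. initial image (pics/top0, side0) via phase of blue mask in world at z=.047
a=np.radians(8.7);u=np.array([np.cos(a),np.sin(a)]);v=np.array([-u[1],u[0]]);B=np.array([.674,-.002])
for n,f0 in [('top','pics/top0.png'),('side','pics/side0.png')]:
    s=snapshot(n); box=(275,315,135,175) if n=='top' else (235,275,185,230)
    out=[]
    for img in [cv2.imread(f0),s['color']]:
        m=comp(colmask({'color':img},'blue'),*box)
        vv,uu=np.nonzero(m); Q=np.array([atz(s,x,y,.047)[:2]-B for x,y in zip(uu,vv)])
        al,w=Q@u*1e3,Q@v*1e3
        # far edge of top surface, per w bin, right part only (not occluded)
        e=[al[(w>q)&(w<q+8)].max() for q in (range(-56,-20,8) if n=='top' else range(-50,48,8)) if ((w>q)&(w<q+8)).any()]
        out.append((np.mean(e).round(2),len(e)))
    print(n,out,'moved',out[1][0]-out[0][0])
E
```

```text
t 25.9667 along -116.30 w 3.93 mm push 10.62 lat -0.23 fz -2.25 [-179.95   -0.54 -171.26] [-0.37  2.28  0.2 ]
top [(np.float64(4.99), 5), (np.float64(13.63), 5)] moved 8.64
side [(np.float64(3.21), 13), (np.float64(11.94), 13)] moved 8.73
```

Call:
send_rows:
  targets:
    - [[0,0,0.0003,0,0,0,0.3],[0.0002,0,0.0006,0,0,0,0.3],[0.0003,0,0.0008,0,0,0,0.3],[0.0003,0,0.0008,0,0,0,0.3],[0.0003,0,0.0008,0,0,0,0.3],[0.0003,0,0.0008,0,0,0,0.3]]

```text
time_s: 26.62
tool_pos: [0.5583, -0.0157, 0.0204]
ee_rot: [-180.0, -0.5, -171.3]
wrist_force: [-11.2, -1.7, -2.5]
gripper_width: 0.0599
```

```bash
python3 st.py 25;python3 st.py 26; python3 meas.py | grep -v jig
```

```text
t 26.8167 along -116.41 w 3.90 mm push 11.06 lat -0.05 fz -2.28 [-179.95   -0.52 -171.26] [-0.35  2.22  0.28]
t 27.0667 along -116.43 w 3.94 mm push 10.57 lat 0.65 fz -2.34 [-179.95   -0.52 -171.26] [-0.34  2.2   0.26]
top frame 44 ((0.6410483121871948, -0.048594314604997635), (0.03193724527955055, 0.022818047553300858), 3.638655185699463)
top blue 57 ((0.6845266819000244, -0.0033254586160182953), (0.00993565283715725, 0.11159734427928925), 8.322360038757324)
top housing 275 ((0.7030168175697327, 0.0029660239815711975), (0.06767527759075165, 0.12930072844028473), 2.652312994003296)
side frame 520 ((0.6094346046447754, -0.0015009082853794098), (0.10157138854265213, 0.10418612509965897), 2.1751818656921387)
side blue 114 ((0.6818837523460388, 0.001965489238500595), (0.01516803540289402, 0.11735088378190994), 8.3093843460083)
side housing 442 ((0.7040150165557861, 0.004497788846492767), (0.13085098564624786, 0.06770683825016022), 89.87104034423828)
```

View pics/s26.png

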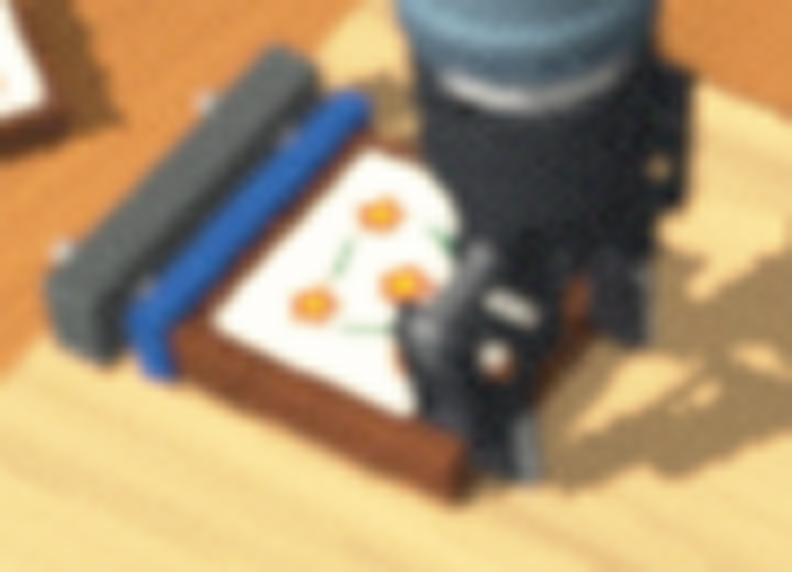

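View pics/t26.png

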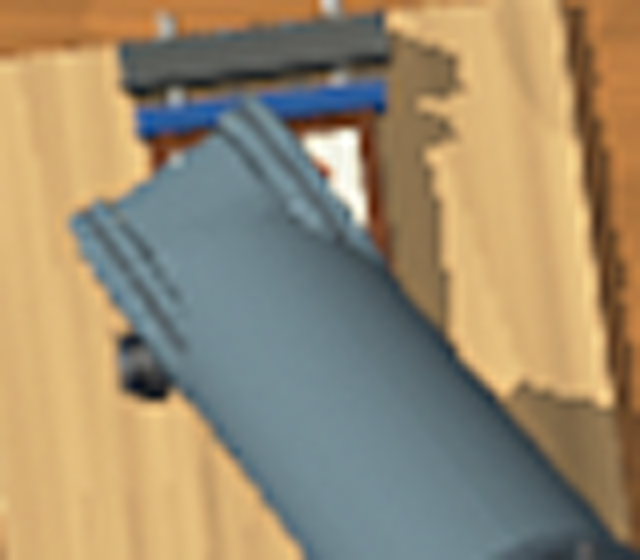

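Fz stays constant as z lowers, so the near edge is still riding on the fingers by ~0.5–1 mm. I keep lowering until Fz goes to about 0 and the tile is flat on the bed.

Call:
send_rows:
  targets:
    - [[0,0,0.0002,0,0,0,0.3],[0,0,0.0004,0,0,0,0.3],[0,0,0.0005,0,0,0,0.3],[0,0,0.0005,0,0,0,0.3],[0,0,0.0005,0,0,0,0.3]]

```text
time_s: 27.73
tool_pos: [0.5582, -0.0157, 0.0199]
ee_rot: [-180.0, -0.5, -171.3]
wrist_force: [-10.9, -2.2, -2.6]
gripper_width: 0.0598
```

```bash
python3 st.py 27; python3 -c "
from h import *;print(sensors.sense()['tool_pos'])"
```

```text
t 27.9333 along -116.55 w 3.91 mm push 10.63 lat 0.17 fz -2.16 [-179.95   -0.53 -171.25] [-0.42  2.17  0.2 ]
[ 0.55823911 -0.01576361  0.01990343]
```

Call:
send_rows:
  targets:
    - [[0,0,0.0002,0,0,0,0.3],[0,0,0.0004,0,0,0,0.3],[0,0,0.0004,0,0,0,0.3],[0,0,0.0004,0,0,0,0.3]]

```text
time_s: 28.32
tool_pos: [0.5581, -0.0158, 0.0195]
ee_rot: [-179.9, -0.5, -171.3]
wrist_force: [-11.3, -1.4, -1.0]
gripper_width: 0.06
```

```bash
python3 st.py 28; python3 -c "
from h import *;print(sensors.sense()['tool_pos'])"
```

```text
t 28.5167 along -116.65 w 3.89 mm push 11.43 lat -0.04 fz -1.14 [-179.95   -0.54 -171.25] [-0.39  2.3   0.29]
[ 0.55814582 -0.01583751  0.0194935 ]
```

Call:
send_rows:
  targets:
    - [[0,0,0.0002,0,0,0,0.3],[0,0,0.0002,0,0,0,0.3],[0,0,0.0002,0,0,0,0.3],[0,0,0.0002,0,0,0,0.3],[0,0,0.0002,0,0,0,0.3],[0,0,0.0002,0,0,0,0.3]]

```text
time_s: 29.07
tool_pos: [0.5581, -0.0158, 0.0194]
ee_rot: [-179.9, -0.5, -171.3]
wrist_force: [-10.9, -0.5, -0.5]
gripper_width: 0.0596
```

```bash
python3 st.py 29; python3 st.py 30; python3 - <<'E'
from h import *
S=snapshot('side'); cv2.imwrite('pics/s31.png',S['color'])
print(sensors.sense()['tool_pos'])
a=np.radians(8.7);u=np.array([np.cos(a),np.sin(a)]);v=np.array([-u[1],u[0]]);B=np.array([.674,-.002])
for n,f0 in [('top','pics/top0.png'),('side','pics/side0.png')]:
    s=snapshot(n); box=(275,315,135,175) if n=='top' else (235,275,185,230); out=[]
    for img in [cv2.imread(f0),s['color']]:
        m=comp(colmask({'color':img},'blue'),*box); vv,uu=np.nonzero(m); Q=np.array([atz(s,x,y,.047)[:2]-B for x,y in zip(uu,vv)]); al,w=Q@u*1e3,Q@v*1e3
        out.append(np.mean([al[(w>q)&(w<q+8)].max() for q in (range(-56,-20,8) if n=='top' else range(-50,48,8)) if ((w>q)&(w<q+8)).any()]))
    print(n,'fence moved',out[1]-out[0])
E
```

```text
t 29.2667 along -116.60 w 3.90 mm push 11.95 lat 0.32 fz -0.00 [-179.94   -0.54 -171.25] [-0.4   2.34  0.35]
t 29.5167 along -116.62 w 3.88 mm push 11.36 lat 0.36 fz -1.01 [-179.94   -0.54 -171.26] [-0.4   2.35  0.2 ]
[ 0.55809781 -0.01580469  0.01936629]
top fence moved 7.966003610964062
side fence moved 8.347458283409882
```

View pics/s31.png

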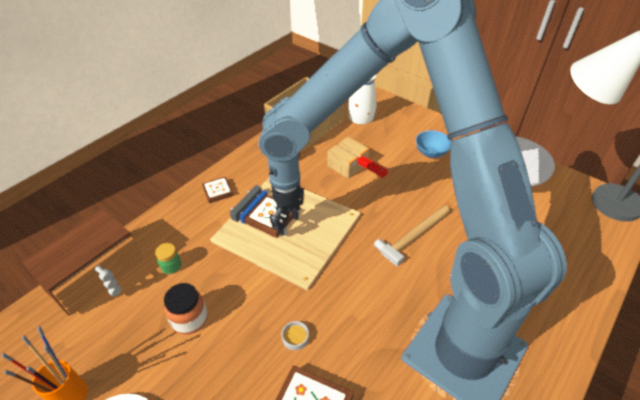

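View pics/s30.png

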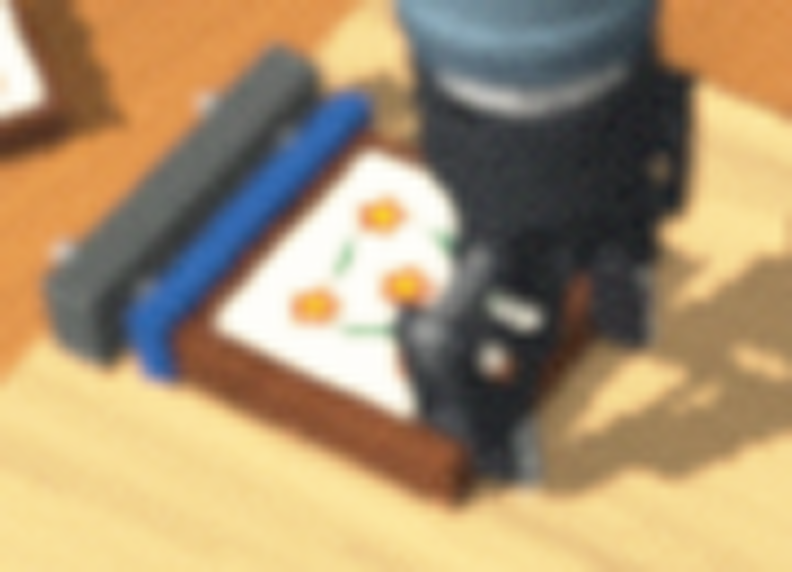

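The tile is flat and flush on the bar (s30: contact line (180,345)–(370,135)). The fence is in about 8 mm, the push is about 11 N including bed friction, Fz is about 0, and the scraper is still in the rack at (372,166). Handing in.

```bash
python3 -c "
from h import *
print(order.hand_in()); st=sensors.sense(); print(st['time_s'],st['wrist_force'])"
```

```text
the job is handed in; nothing more can be done
None
the job is handed in; nothing more can be done
```

The scraper is in the rack slot and released, and the tile is held pressed against the blue fence. I handed the job in at about 30 s, with no verdict reported.

**Scraper:** I slid it in blade first until the shoulder met the rack front. Contact showed at about 4–9 N, and the handle's front edge measured within about 1 mm of the face. After I let go it stayed in the slot, with the blade filling the slit.

**Tile:** I pushed the 110 mm frame along the jig with two spread fingers. It measured square to within about 0.5° part-way along, and was flush on the bar at the end. It is centred within about 2 mm by eye in the top view.

**Press:** The wrist read 10.9–12 N at the end, which includes about 1 N of bed friction. The cameras showed the fence pushed in 8.0 mm (top view) and 8.3 mm (side view), which works out to 10.4–10.7 N. That is slightly past half of its travel.

**What went wrong and was mended:**
- The scraper sat about 4–5 mm off-centre in the grip. I corrected that before inserting it.
- At first contact the arm also pressed the tile down by about 10 N. That jammed it briefly at 14 N of push.
- Unloading that lifted the tile's near edge slightly. I lowered the tool until the vertical force was between 0 and −1 N, so the tile lies flat.

**Other checks:** The arm hides part of the tile, so the automatic frame fit failed in the last pictures. I relied on the fence fit, the forces and the view instead. The jars and bowl were not touched.

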